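# Set up the sample turntable for a photo scan

## Task

Set up the sample turntable for a photo scan: first turn the platter until its yellow-capped peg is lined up with the blue load mark, then stand every one of the dropper bottles from the bench upright in the middle of a black pad on the platter, one to a pad. When all of them are loaded, turn the platter until the peg is lined up with the red start mark, and only then lay the scale rule flat on the bench with a long edge flush against the front edge of the turntable's base (the edge nearest the robot), about midway along it. Leave the timer and the petri dish where they are.

Things in the scene. Friction and masses are not known exactly. Their poses are not given: they have to be found in the camera images.
- turntable: the turntable's fixed grey square base, 230 x 230 mm, 16 mm high, vertical edges; origin at the centre of its underside, on the platter's axis; its x points to the rear (away from the robot), y to its left. The front edge, nearest the robot, is the face x = -115 mm. It stands askew by up to 0.25 rad. Bolted down
- platter (a joint): angle of the free white round platter (200 mm across, its top 30 mm above the bench) about its vertical axis, counter-clockwise from above; 0 when the peg is at the red start mark, +-3.14 at the blue load mark. It turns without stops, held only by light bearing friction (about 0.5 N at the peg), and stays where it is left. Bottles standing on it slide or topple if it is started or stopped with a jerk
- peg (a point): upright peg near the platter's rim, 86 mm from the axis: steel, 14 mm thick, with a 16 mm yellow cap, standing 64 mm above the platter; the point is on its axis 30 mm above the platter. A closed gripper can push it round from either side
- start_mark (a point): red start mark on the base, at its left edge (+y of the base); the point is 86 mm from the axis, 30 mm above the bench: the place the peg stands over when it is lined up with the mark
- load_mark (a point): blue load mark on the base, at its right edge (-y of the base); the point is 86 mm from the axis, 30 mm above the bench: the place the peg stands over when it is lined up with the mark
- rule_grip (a point): scale rule lying flat on the bench: aluminium, 200 mm long (its x axis), 40 mm wide, 5 mm thick, about 160 g, with a black grip block at its middle, 44 mm long (along x), 16 mm wide, from 5 to 40 mm above the bench; the point is the centre of the block, 22.5 mm above the rule's underside. Both long edges are alike
- pad_0 (a point): black round pad, 44 mm, flat on the platter, centred 60 mm from the axis, 60 degrees counter-clockwise from the peg; the point is its centre, at the platter's top
- pad_1 (a point): black round pad, 44 mm, flat on the platter, centred 60 mm from the axis, 140 degrees counter-clockwise from the peg; the point is its centre, at the platter's top
- pad_2 (a point): black round pad, 44 mm, flat on the platter, centred 60 mm from the axis, 140 degrees clockwise from the peg; the point is its centre, at the platter's top
- pad_3 (a point): black round pad, 44 mm, flat on the platter, centred 60 mm from the axis, 60 degrees clockwise from the peg; the point is its centre, at the platter's top
- stain_iodine_mid (a point): dropper bottle, brown glass with a dark brown-red filling, black collar and black teat, 32 mm diameter at the body (up to 47 mm high), a narrower neck and rubber teat 24 mm thick above, 86 mm high in all; the point is at its centre, half-way up, z upright along the bottle; may be absent (None)
- stain_eosin_mid (a point): dropper bottle, brown glass with a dark red filling, red collar and black teat, 32 mm diameter at the body (up to 47 mm high), a narrower neck and rubber teat 24 mm thick above, 86 mm high in all; the point is at its centre, half-way up, z upright along the bottle; may be absent (None)
- stain_violet_mid (a point): dropper bottle, brown glass with a purple-red filling, black collar and black teat, 32 mm diameter at the body (up to 47 mm high), a narrower neck and rubber teat 24 mm thick above, 86 mm high in all; the point is at its centre, half-way up, z upright along the bottle; may be absent (None)
- dropper_yellow_mid (a point): dropper bottle, clear glass with a yellow collar and pale teat, 24 mm diameter at the body (up to 54 mm high), a narrower neck and rubber teat 19 mm thick above, 95 mm high in all; the point is at its centre, half-way up, z upright along the bottle; may be absent (None)
- timer: white timer, 62 x 66 x 21 mm, a bystander: leave it alone
- petri_0: glass petri dish with lid, 90 mm across, 16 mm high, a bystander: leave it alone
Not all that is in view belongs to the job. Leave any green or orange look-alike of the part that bears stain_eosin_mid alone. Leave any pink or turquoise look-alike of the part that bears stain_violet_mid alone.

How it is judged:
By the outcome, as a careful person would: the job done as asked, in the order asked, and still so for the second after the job is handed in, with the robot touching nothing.
Of stain_iodine, stain_eosin, stain_violet, dropper_yellow only 3 to 4 are there at a start; the rules pass over those that are not, and their reading is None.
At some moment in a run one of rule may be knocked a few centimetres aside while the robot is not near it.
It also fails if it takes over 208 s, if anything falls off the work surface, if the arm or the gripper's body presses on something with over 40 N, if the wrist force passes 120 N, or if a joint passes its speed limit or range.

## Robot

A 6-joint arm with a two-finger parallel gripper is mounted at the origin on a cart in front of the work surface, level with it; the furniture and walls round the work are solid. World frame = base frame: x ahead of the robot, y to its left, z up, the work surface at z = 0. Lengths are in m, angles in rad, forces in N, time in s.
With the tool pointing down it reaches from about 0.3 to 0.775 m from the base axis. Payload 14.6 kg.
Tool frame: the origin (TCP) lies at the very end of the fingers, on their centre line; the grasp point (between the pads) lies 19 mm behind it; z points along the fingers, y is the line along which they close (so a half turn about z gives the same grasp; the last joint's range is limited). The gripper opens to 94 mm and grips with 3 to 60 N. Pads are 16 mm wide; open, the fingers measure 119 mm over their backs; the gripper's body (75 mm by 177 mm) begins 78 mm behind the grasp point.
Start: joints at [-1.368, 0.3, 1.521, -0, 1.321, -0.067], TCP at [0.147, -0.53, 0.205] pointing down, gripper open.
Joint ranges: [-3.03, 3.03], [-0.79, 2.21], [0.23, 2.52], [-1.04, 4.18], [0, 3.07], [-2.55, 2.55]. Speed limits (rad/s): [2.22, 2.22, 2.57, 3.14, 3.14, 3.14].

## Interface

Orientations are given as [roll, pitch, yaw] about the fixed x, y, z axes, in that order (R = Rz(yaw) Ry(pitch) Rx(roll)).
In Python, from station import ctrl gives the robot as it stands.
- The arm moves only by the tool move_arm, never from a script. Its argument "targets" is a list of rows, each a list of 6 numbers: the shift along the tool's x, y, z in units of 1000 mm (1.0 is 1000 mm), then the turn, a rotation vector about the tool's x, y, z in units of 30 degrees (1.0 is 30 degrees). In form: [[tx, ty, tz, ax, ay, az], ...]. A call has exactly 5 rows; each row is the pose to reach, as a shift and turn from the pose commanded when the call began, along the tool's axes at that moment; what a row does not reach only later rows make up. A row lasts 1/12 s, in which the tool goes at most 41.7 mm and 7.16 degrees, less where a joint would pass 70% of its speed; a pose out of reach is approached as far as the arm can. A call with a number of a shift or a turn outside -1 to 1 is refused whole. A call with a gripper value outside its range is refused whole. "fingers" is the opening, from -1 (shut) to 1 (fully open), set as the call begins (left out, the last holds). The fingers move at their own pace and stop on an object; "grip_force" is the grip in N (left out, the last holds). Time passes only in rows, so rows that repeat a pose let the fingers close, or fill a call up. It gives the time, the measured TCP pose, the force and the opening at its end, in the units of the state.
- ctrl.get_obs(): the state, without advancing time (a new reading comes with each control period).
- ctrl.camera(name): name is "side" or "top"; returns the picture (420x560x3 uint8, red, green, blue); there is no depth.
- ctrl.camera_info(name): a dict with "fx", "fy", "cx", "cy" (pixels), "k1" (the pictures are not rectified: a ray, as slopes to the right and down, at radius r is drawn at 1 + k1 r^2 times it, then the intrinsics apply), "rvec" (rotation vector, rad) and "tvec" (3), from world to camera coordinates, as OpenCV has them. Camera axes: x right, y down, z forward; pixel columns grow to the right and rows downward; lengths in m; the calibration is good to about 2 mm. A picture is of the moment at which its call begins. camera_info takes no time and is no camera call.
- ctrl.hand_in(): hands the job in, once; it reports no verdict.
The state is a dict: "time_s": time; "qpos": joint angles; "joint_vel": joint speeds; "tau": joint torques, N m; "ee_pos": TCP position; "eef_rot": TCP orientation; "force": force on the tool from outside, world axes, zero at the start; "moment": the same for the moment, N m; "grip_width": finger opening in m.
Only numpy, scipy, OpenCV 4.12 (cv2) and the standard library are available. Lean on these libraries where they do the work, as an engineer would, in place of code of your own. Each camera call takes 0.05 s, during which the arm holds its last target. There are 200 camera calls.

## Working session

There is one attempt and no reset: what is moved stays moved. The work goes in short steps, Python scripts to look and compute and a tool call to move; the robot and the scene stay as the last step left them, time stands still between calls to the robot, and variables do not carry over. Pictures are saved under pics/ and viewed, on a budget of 14 in all, crops included, one or two more only if the job needs it, and the job is handed in when it is done.

Besides the shell and the picture viewer there is one more tool, called after "Emit:" by a JSON object that holds its "op" and its "data", one argument or row to a line. move_arm: Moves the arm, as the interface text tells. Shifts and turns lie within -1 to 1; 1 stands for 1000 mm of shift or 30 degrees of turn. Its arguments: {"type":"object","properties":{"targets":{"type":"array"},"fingers":{"type":"number"},"grip_force":{"type":"number"}},"required":["targets"]}

```bash
ls; mkdir -p pics; python3 - <<'E'
from station import ctrl
import cv2
o=ctrl.get_obs();print({k:o[k] for k in('time_s','ee_pos','eef_rot','grip_width')})
for n in('top','side'):
    cv2.imwrite(f'pics/{n}0.png',ctrl.camera(n)[...,::-1]);print(n,ctrl.camera_info(n))
E
```

```text
pics
{'time_s': 0.0, 'ee_pos': array([ 0.14655901, -0.5298276 ,  0.20486523]), 'eef_rot': array([-3.14037692e+00, -1.06308685e-04,  2.69837023e-01]), 'grip_width': 0.09406578608641053}
top {'fx': 479.17989919654235, 'fy': 479.17989919654235, 'cx': 274.6918586991144, 'cy': 207.52606754031962, 'k1': -0.09196068355429152, 'rvec': array([ 2.21063433, -2.1701605 ,  0.1107354 ]), 'tvec': array([-0.08071926,  0.58203099,  1.25755541])}
side {'fx': 464.2373355086139, 'fy': 464.2373355086139, 'cx': 277.63535254421, 'cy': 212.49868823486986, 'k1': 0.053832140949299834, 'rvec': array([ 2.12546265, -0.16924169,  0.11068131]), 'tvec': array([-0.58051111,  0.07209476,  1.38357444])}
```

View pics/top0.png

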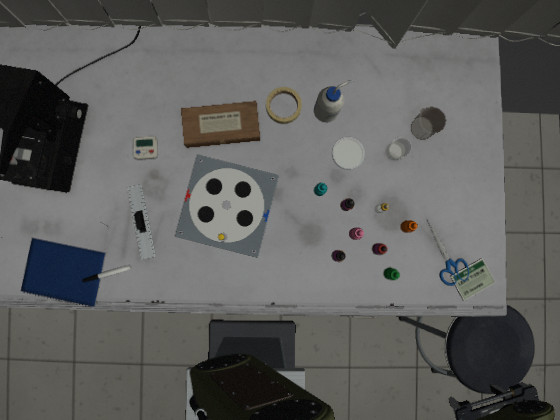

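View pics/side0.png

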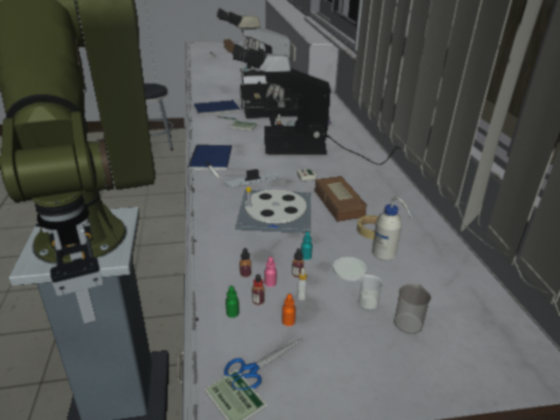

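```bash
cat > h.py <<'E'
import numpy as np, cv2
from station import ctrl
from scipy.spatial.transform import Rotation as R
CI={n:ctrl.camera_info(n) for n in('top','side')}
def KD(n):
    c=CI[n];return np.array([[c['fx'],0,c['cx']],[0,c['fy'],c['cy']],[0,0,1.]]),np.array([c['k1'],0,0,0,0.])
def proj(n,P):
    K,D=KD(n);return cv2.projectPoints(np.atleast_2d(P).astype(float),CI[n]['rvec'],CI[n]['tvec'],K,D)[0][:,0]
def unproj(n,uv,z):
    K,D=KD(n);c=CI[n];s=cv2.undistortPoints(np.array(uv,float).reshape(-1,1,2),K,D)[:,0]
    Rm=cv2.Rodrigues(c['rvec'])[0];C=-Rm.T@c['tvec'];d=np.c_[s,np.ones(len(s))]@Rm
    return C+d*((z-C[2])/d[:,2])[:,None]
def crop(im,x0,y0,x1,y1,s):
    return cv2.resize(im[y0:y1,x0:x1],None,fx=s,fy=s,interpolation=cv2.INTER_CUBIC)
def save(f,im): cv2.imwrite(f,np.ascontiguousarray(im[...,::-1]))
E
python3 - <<'E'
from h import *
im=cv2.imread('pics/top0.png')[...,::-1]
a=crop(im,120,150,280,265,5);save('pics/t_tab.png',a)
b=crop(im,300,170,420,285,5);save('pics/t_bot.png',b)
im=cv2.imread('pics/side0.png')[...,::-1]
save('pics/s_bot.png',crop(im,215,225,335,335,5))
print('cam',[ -cv2.Rodrigues(CI[n]['rvec'])[0].T@CI[n]['tvec'] for n in CI])
E
```

```text
cam [array([ 0.48065645, -0.04405862,  1.30144131]), array([ 0.3758331 , -1.21298951,  0.80241821])]
```

View pics/t_tab.png

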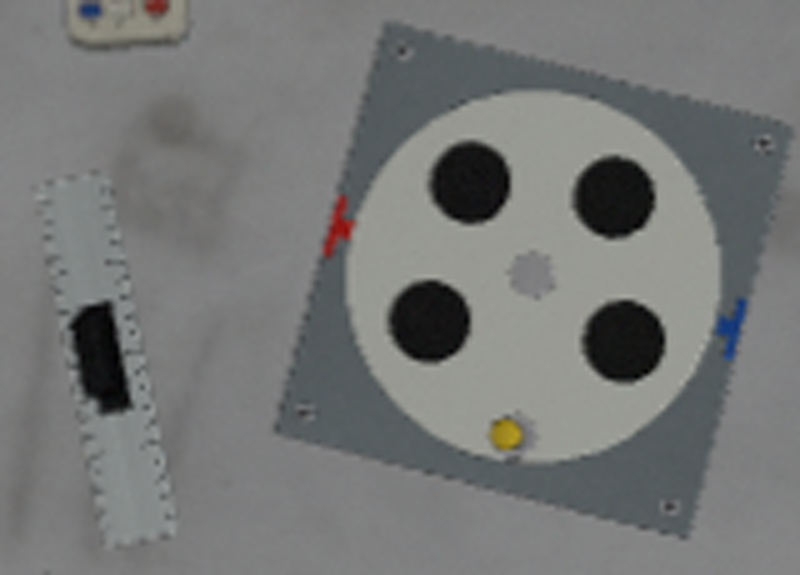

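View pics/t_bot.png

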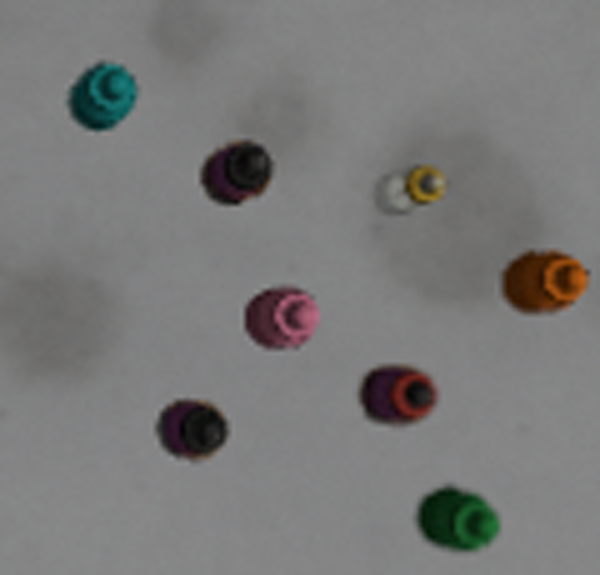

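View pics/s_bot.png

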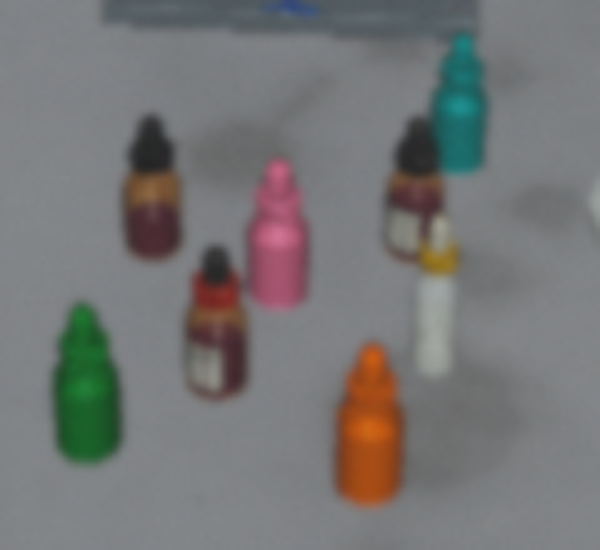

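```bash
cat >> h.py <<'E'
def cpx(p,x0,y0,s): return (np.array(p,float)+.5)/s-.5+np.array([x0,y0])
E
python3 - <<'E'
from h import *
np.set_printoptions(precision=4,suppress=True)
t=lambda p:cpx(p,120,150,5)
c=unproj('top',t([(276,432),(388,22),(793,127),(690,538)]),.016)  # FL RL RR FR
print('corners',c[:,:2]); ctr=c.mean(0)
print('sides',[np.linalg.norm(c[i]-c[i-1]) for i in range(4)])
print('yaw edges',[np.arctan2(*(d[1::-1])) for d in (c[1]-c[0],c[2]-c[3])],[np.arctan2(-d[0],d[1])*-1 for d in(c[0]-c[3],c[1]-c[2])])
hub=unproj('top',t((532,275)),.030)[0];pads=unproj('top',t([(430,321),(471,182),(614,197),(624,341)]),.030)
print('ctr',ctr,'hub',hub,'pads',pads[:,:2])
peg=unproj('top',t((506,434)),.094)[0]; print('peg',peg)
print('padr',np.linalg.norm((pads-hub)[:,:2],axis=1),'padang',np.degrees(np.arctan2((pads-hub)[:,1],(pads-hub)[:,0])),'peg r',np.linalg.norm((peg-hub)[:2]),'ang',np.degrees(np.arctan2(*(peg-hub)[1::-1])))
for n,q,z in(('red',(338,227),.016),('blue',(733,328),.016)):
    m=unproj('top',t(q),z)[0]-ctr;print(n,np.linalg.norm(m[:2]),np.degrees(np.arctan2(m[1],m[0])))
b=lambda p:cpx(p,300,170,5); s=lambda p:cpx(p,215,225,5)
T={'A':((254,160),(232,178),(417,252)),'B':((208,430),(186,430),(152,250)),'E':((421,396),(391,396),(216,390)),'Y':((433,184),(399,194),(434,370))}
for k,(top,bd,sd) in T.items():
    h=.095 if k=='Y' else .086
    print(k,'top',unproj('top',b(top),h-.003)[0][:2],'body',unproj('top',b(bd),.022)[0][:2],'side',unproj('side',s(sd),.0)[0][:2])
for k,p in dict(pink=(298,316),teal=(112,85),orange=(572,280),green=(478,522)).items(): print(k,unproj('top',b(p),.083)[0][:2])
print('rule',unproj('top',t([(38,185),(105,172),(175,535),(108,548)]),.005)[:,:2])
print('tcp proj',proj('side',ctrl.get_obs()['ee_pos']),proj('top',ctrl.get_obs()['ee_pos']))
E
```

```text
corners [[ 0.5024  0.1961]
 [ 0.7258  0.143 ]
 [ 0.6726 -0.0781]
 [ 0.4501 -0.0268]]
sides [np.float64(0.22897617375631904), np.float64(0.22967869595287144), np.float64(0.22733016571150483), np.float64(0.22830504682933675)]
yaw edges [np.float64(-0.2336076261348008), np.float64(-0.22639977859899513)] [np.float64(0.23027594276607738), np.float64(0.23632044573509028)]
ctr [0.5877 0.0585 0.016 ] hub [0.5883 0.0599 0.03  ] pads [[0.5627 0.1134]
 [0.6374 0.0937]
 [0.6309 0.0172]
 [0.554  0.0101]]
peg [0.5024 0.0657 0.094 ]
padr [0.0594 0.0597 0.0603 0.0604] padang [ 115.516    34.551   -45.0192 -124.5353] peg r 0.0860782543783071 ang 176.1245899263382
red 0.11075991456441428 76.61946477334662
blue 0.1090629254669696 -103.14165378879086
A top [ 0.5977 -0.263 ] body [ 0.5936 -0.262 ] side [ 0.5988 -0.2699]
B top [ 0.4592 -0.2402] body [ 0.458  -0.2382] side [ 0.4587 -0.2469]
E top [ 0.4781 -0.35  ] body [ 0.4777 -0.349 ] side [ 0.4787 -0.3588]
Y top [ 0.5864 -0.3539] body [ 0.5867 -0.3531] side [ 0.5887 -0.3611]
pink [ 0.518  -0.2861]
teal [ 0.635  -0.1893]
orange [ 0.5389 -0.4291]
green [ 0.4142 -0.3799]
rule [[0.6345 0.3335]
 [0.6423 0.2968]
 [0.446  0.2512]
 [0.4382 0.2873]]
tcp proj [[ 87.4216 303.3737]] [[471.4481 393.0193]]
```

```bash
cat > plan.py <<'E'
import json,os
from h import *
F='cmd.json'
def load():
    if os.path.exists(F): return np.array(json.load(open(F)))
    o=ctrl.get_obs(); return np.r_[o['ee_pos'],np.degrees(o['eef_rot'][2])]
C=np.array([.588,.0592]); PR=.086
def ss(n): s=np.arange(1,n+1)/n; return 10*s**3-15*s**4+6*s**5
def line(a,b,n): a,b=np.array(a,float),np.array(b,float); return [a+(b-a)*s for s in (3*ss(n)+ (np.arange(1,n+1)/n))/4]
def arc(f0,f1,y0,y1,z,n,end=None):
    return [np.r_[C+PR*np.array([np.cos(f),np.sin(f)]),z,y0+(y1-y0)*s] for s in ss(n) for f in [np.radians(f0+(f1-f0)*s)]]
def emit(poses,tag=''):
    """poses list (len multiple of 5) of x,y,z,yawdeg; prints rows per call; updates cmd"""
    c=load()
    for i in range(0,len(poses),5):
        y=np.radians(c[3]); rows=[]
        for p in poses[i:i+5]:
            d=np.array(p)-c
            rows.append([round(d[0]*np.cos(y)+d[1]*np.sin(y),3),round(d[0]*np.sin(y)-d[1]*np.cos(y),3),round(-d[2],3),0,0,round(-d[3]/30,2)])
        print(tag,json.dumps([[float(v) if v else 0 for v in r] for r in rows]).replace(' ','').replace('0.','.'))
        r=rows[-1]; c=c+np.array([r[0]*np.cos(y)+r[1]*np.sin(y),r[0]*np.sin(y)-r[1]*np.cos(y),-r[2],-30*r[5]])
    json.dump(list(c),open(F,'w')); return c
def go(*w):
    """w: (x,y,z,yaw,n,tag)"""
    for x,y,z,a,n,t in w: emit(line(load(),(x,y,z,a),n),t)
def chk():
    o=ctrl.get_obs();c=load();print('t',round(o['time_s'],2),'meas-cmd mm/deg',np.round(1e3*(o['ee_pos']-c[:3]),1),round(np.degrees(o['eef_rot'][2])-c[3],2),'grip',round(o['grip_width']*1e3,1),'F',np.round(o['force'],1),'q',np.round(o['qpos'],2))
E
python3 - <<'E'
from plan import *
p=C+PR*np.array([np.cos(np.radians(176.1)),np.sin(np.radians(176.1))])
go((*p,.16,-4,25,'over'),(*p,.05,-4,5,'down'))
print(load())
E
```

```text
over [[.005,-.005,0,0,0,.01],[.012,-.011,.001,0,0,.02],[.02,-.019,.002,0,0,.03],[.032,-.031,.003,0,0,.04],[.047,-.045,.004,0,0,.06]]
over [[.018,-.018,.002,0,0,.02],[.039,-.039,.004,0,0,.05],[.063,-.064,.006,0,0,.08],[.09,-.091,.008,0,0,.12],[.119,-.121,.011,0,0,.16]]
over [[.028,-.033,.003,0,0,.04],[.057,-.068,.006,0,0,.08],[.086,-.104,.009,0,0,.13],[.115,-.138,.012,0,0,.17],[.143,-.172,.015,0,0,.21]]
over [[.023,-.035,.002,0,0,.04],[.044,-.067,.005,0,0,.07],[.063,-.096,.007,0,0,.11],[.08,-.121,.009,0,0,.13],[.094,-.142,.011,0,0,.16]]
over [[.01,-.018,.001,0,0,.02],[.017,-.032,.002,0,0,.03],[.023,-.042,.003,0,0,.04],[.027,-.05,.003,0,0,.05],[.031,-.057,.004,0,0,.06]]
down [[0,0,.01,0,0,0],[0,0,.037,0,0,0],[0,0,.073,0,0,0],[0,0,.1,0,0,0],[0,0,.11,0,0,0]]
[ 0.5024993   0.06547691  0.04992279 -4.04297403]
```

Emit:
{"op": "move_arm", "data": {
  "targets": [
    [0.005,-0.005,0,0,0,0.01],
    [0.012,-0.011,0.001,0,0,0.02],
    [0.02,-0.019,0.002,0,0,0.03],
    [0.032,-0.031,0.003,0,0,0.04],
    [0.047,-0.045,0.004,0,0,0.06]
  ],
  "fingers": -0.15,
  "grip_force": 6
}}

```text
time_s: 0.52
ee_pos: [0.1803, -0.4729, 0.2011]
eef_rot: [-3.141, -0.0, 0.238]
force: [0.1, -0.5, -0.3]
grip_width: 0.0641
```

Emit:
{"op": "move_arm", "data": {
  "targets": [
    [0.018,-0.018,0.002,0,0,0.02],
    [0.039,-0.039,0.004,0,0,0.05],
    [0.063,-0.064,0.006,0,0,0.08],
    [0.09,-0.091,0.008,0,0,0.12],
    [0.119,-0.121,0.011,0,0,0.16]
  ]
}}

```text
time_s: 0.93
ee_pos: [0.2673, -0.3265, 0.1903]
eef_rot: [3.141, -0.0, 0.153]
force: [1.2, -0.3, -0.3]
grip_width: 0.0402
```

Emit:
{"op": "move_arm", "data": {
  "targets": [
    [0.028,-0.033,0.003,0,0,0.04],
    [0.057,-0.068,0.006,0,0,0.08],
    [0.086,-0.104,0.009,0,0,0.13],
    [0.115,-0.138,0.012,0,0,0.17],
    [0.143,-0.172,0.015,0,0,0.21]
  ]
}}

```text
time_s: 1.35
ee_pos: [0.3738, -0.1475, 0.1766]
eef_rot: [3.141, -0.001, 0.044]
force: [0.8, -1.1, -0.1]
grip_width: 0.0404
```

Emit:
{"op": "move_arm", "data": {
  "targets": [
    [0.023,-0.035,0.002,0,0,0.04],
    [0.044,-0.067,0.005,0,0,0.07],
    [0.063,-0.096,0.007,0,0,0.11],
    [0.08,-0.121,0.009,0,0,0.13],
    [0.094,-0.142,0.011,0,0,0.16]
  ]
}}

```text
time_s: 1.77
ee_pos: [0.4612, -0.0013, 0.1654]
eef_rot: [-3.141, -0.0, -0.038]
force: [0.5, -1.1, -0.3]
grip_width: 0.0398
```

Emit:
{"op": "move_arm", "data": {
  "targets": [
    [0.01,-0.018,0.001,0,0,0.02],
    [0.017,-0.032,0.002,0,0,0.03],
    [0.023,-0.042,0.003,0,0,0.04],
    [0.027,-0.05,0.003,0,0,0.05],
    [0.031,-0.057,0.004,0,0,0.06]
  ]
}}

```text
time_s: 2.18
ee_pos: [0.4941, 0.0526, 0.1616]
eef_rot: [-3.142, -0.0, -0.07]
force: [0.4, 0.2, -0.4]
grip_width: 0.04
```

Emit:
{"op": "move_arm", "data": {
  "targets": [
    [0,0,0.01,0,0,0],
    [0,0,0.037,0,0,0],
    [0,0,0.073,0,0,0],
    [0,0,0.1,0,0,0],
    [0,0,0.11,0,0,0]
  ]
}}

```text
time_s: 2.6
ee_pos: [0.4922, 0.0511, 0.048]
eef_rot: [3.141, 0.004, -0.071]
force: [-1.6, -0.8, -0.9]
grip_width: 0.04
```

Emit:
{"op": "move_arm", "data": {
  "targets": [
    [0,0,0,0,0,0],
    [0,0,0,0,0,0],
    [0,0,0,0,0,0],
    [0,0,0,0,0,0],
    [0,0,0,0,0,0]
  ],
  "fingers": -1
}}

```text
time_s: 3.02
ee_pos: [0.4951, 0.0515, 0.0527]
eef_rot: [-3.141, -0.002, -0.071]
force: [0.8, -0.4, 3.2]
grip_width: 0.0147
```

```bash
python3 - <<'E'
from plan import *
chk()
emit(arc(176.1,256.7,-4,76.7,.05,25),'arc')
print(load())
E
```

```text
t 3.02 meas-cmd mm/deg [ -7.4 -14.    2.8] 0.0 grip 14.7 F [ 0.8 -0.4  3.2] q [ 0.03  0.37  1.82 -0.    0.95  1.67]
arc [[0,.001,0,0,0,0],[0,.001,0,0,0,-.01],[0,.002,0,0,0,-.04],[0,.004,0,0,0,-.09],[0,.007,0,0,0,-.16]]
arc [[0,.005,0,0,0,-.09],[.001,.01,0,0,0,-.21],[.001,.016,0,0,0,-.35],[.003,.024,0,0,0,-.52],[.006,.031,0,0,0,-.7]]
arc [[0,.009,0,0,0,-.19],[.001,.017,0,0,0,-.39],[.004,.026,0,0,0,-.59],[.007,.035,0,0,0,-.79],[.011,.042,0,0,0,-.98]]
arc [[0,.008,0,0,0,-.18],[.001,.015,0,0,0,-.34],[.002,.022,0,0,0,-.48],[.004,.027,0,0,0,-.6],[.005,.031,0,0,0,-.7]]
arc [[0,.003,0,0,0,-.07],[0,.005,0,0,0,-.11],[.001,.006,0,0,0,-.14],[.001,.007,0,0,0,-.15],[.001,.007,0,0,0,-.15]]
[ 5.68449974e-01 -2.40958598e-02  4.99227855e-02  7.66570260e+01]
```

Emit:
{"op": "move_arm", "data": {
  "targets": [
    [0.002,0,0,0,0,0],
    [0.004,0,0,0,0,0],
    [0.006,0,0,0,0,0],
    [0.007,0,0,0,0,0],
    [0.007,0,0,0,0,0]
  ]
}}

```text
time_s: 3.43
ee_pos: [0.5006, 0.051, 0.0516]
eef_rot: [3.141, 0.002, -0.07]
force: [-7.0, -0.3, 1.9]
grip_width: 0.0157
```

```bash
python3 - <<'E'
s=open('plan.py').read()
s=s.replace('''    c=load()
    for i''','''    c=load(); v=[np.linalg.norm(np.array(b)[:3]-np.array(a)[:3]) for a,b in zip([c]+list(poses),poses)]; w=[abs(b[3]-a[3]) for a,b in zip([c]+list(poses),poses)]
    if max(v)>.039 or max(w)>6.8: raise SystemExit(f'too fast {max(v)} {max(w)}')
    for i''')
s+='''
def sync():
    o=ctrl.get_obs(); json.dump([*map(float,o['ee_pos']),float(np.degrees(o['eef_rot'][2]))],open(F,'w'))
'''
open('plan.py','w').write(s)
from plan import *
chk();sync();c=load();print(c)
f=np.degrees(np.arctan2(c[1]-C[1],c[0]-C[0]))%360;print(f)
emit(arc(f,256.7,-4,76.7,.05,25),'arc')
print(load())
E
```

```text
t 3.43 meas-cmd mm/deg [-67.8  75.    1.7] -80.7 grip 15.7 F [-7.  -0.3  1.9] q [ 0.03  0.39  1.8  -0.    0.96  1.67]
[ 0.50062658  0.05095153  0.0516296  -4.03812674]
185.39301248309903
arc [[.002,0,.002,0,0,0],[.002,0,.002,0,0,-.01],[.002,.001,.002,0,0,-.04],[.002,.003,.002,0,0,-.09],[.003,.006,.002,0,0,-.16]]
arc [[.001,.004,0,0,0,-.09],[.002,.008,0,0,0,-.21],[.003,.014,0,0,0,-.35],[.006,.02,0,0,0,-.52],[.009,.026,0,0,0,-.7]]
arc [[.001,.007,0,0,0,-.19],[.003,.015,0,0,0,-.39],[.005,.023,0,0,0,-.59],[.009,.03,0,0,0,-.79],[.012,.036,0,0,0,-.98]]
arc [[.001,.008,0,0,0,-.18],[.002,.014,0,0,0,-.34],[.003,.02,0,0,0,-.48],[.005,.024,0,0,0,-.6],[.006,.028,0,0,0,-.7]]
arc [[0,.002,0,0,0,-.07],[0,.004,0,0,0,-.11],[0,.005,0,0,0,-.14],[0,.006,0,0,0,-.15],[0,.006,0,0,0,-.15]]
[ 5.68317391e-01 -2.48321163e-02  4.96295979e-02  7.66618733e+01]
```

Emit:
{"op": "move_arm", "data": {
  "targets": [
    [0,0,0,0,0,0],
    [0,0,0,0,0,-0.01],
    [0,0.001,0,0,0,-0.04],
    [0,0.003,0,0,0,-0.09],
    [0.001,0.006,0,0,0,-0.16]
  ]
}}

```text
time_s: 3.85
ee_pos: [0.5015, 0.045, 0.0517]
eef_rot: [3.142, 0.001, 0.015]
force: [-6.4, -1.4, 1.5]
grip_width: 0.0155
```

Emit:
{"op": "move_arm", "data": {
  "targets": [
    [0.001,0.004,0,0,0,-0.09],
    [0.002,0.008,0,0,0,-0.21],
    [0.003,0.014,0,0,0,-0.35],
    [0.006,0.02,0,0,0,-0.52],
    [0.009,0.026,0,0,0,-0.7]
  ]
}}

```text
time_s: 4.27
ee_pos: [0.5105, 0.0186, 0.0516]
eef_rot: [-3.141, 0.002, 0.384]
force: [-5.9, -1.9, 0.9]
grip_width: 0.0154
```

Emit:
{"op": "move_arm", "data": {
  "targets": [
    [0.001,0.007,0,0,0,-0.19],
    [0.003,0.015,0,0,0,-0.39],
    [0.005,0.023,0,0,0,-0.59],
    [0.009,0.03,0,0,0,-0.79],
    [0.012,0.036,0,0,0,-0.98]
  ]
}}

```text
time_s: 4.68
ee_pos: [0.5356, -0.0108, 0.0517]
eef_rot: [-3.141, 0.001, 0.898]
force: [-1.3, -2.2, -0.5]
grip_width: 0.0157
```

Emit:
{"op": "move_arm", "data": {
  "targets": [
    [0.001,0.008,0,0,0,-0.18],
    [0.002,0.014,0,0,0,-0.34],
    [0.003,0.02,0,0,0,-0.48],
    [0.005,0.024,0,0,0,-0.6],
    [0.006,0.028,0,0,0,-0.7]
  ]
}}

```text
time_s: 5.1
ee_pos: [0.5614, -0.0237, 0.0517]
eef_rot: [-3.141, 0.001, 1.263]
force: [-1.4, -2.8, -1.5]
grip_width: 0.0153
```

Emit:
{"op": "move_arm", "data": {
  "targets": [
    [0,0.002,0,0,0,-0.07],
    [0,0.004,0,0,0,-0.11],
    [0,0.005,0,0,0,-0.14],
    [0,0.006,0,0,0,-0.15],
    [0,0.006,0,0,0,-0.15]
  ]
}}

```text
time_s: 5.52
ee_pos: [0.5671, -0.0253, 0.0518]
eef_rot: [3.141, 0.001, 1.338]
force: [-1.4, -5.8, -0.6]
grip_width: 0.0155
```

Emit:
{"op": "move_arm", "data": {
  "targets": [
    [0,0,0,0,0,0],
    [0,0,0,0,0,0],
    [0,0,0,0,0,0],
    [0,0,0,0,0,0],
    [0,0,0,0,0,0]
  ]
}}

```text
time_s: 5.93
ee_pos: [0.567, -0.0253, 0.0517]
eef_rot: [3.141, 0.001, 1.338]
force: [-0.6, -6.0, -1.8]
grip_width: 0.0156
```

```bash
python3 - <<'E'
from plan import *
chk()
E
```

```text
t 5.93 meas-cmd mm/deg [-1.3 -0.5  2.1] -0.02 grip 15.6 F [-0.6 -6.  -1.8] q [-0.11  0.51  1.61 -0.    1.02  0.12]
```

```bash
python3 - <<'E'
from plan import *
sync();c=load()
go((c[0],c[1],.17,c[3],5,'lift'),(.597,-.2625,.17,46.7,15,'toA'))
E
```

```text
lift [[0,0,-.011,0,0,0],[0,0,-.04,0,0,0],[0,0,-.078,0,0,0],[0,0,-.107,0,0,0],[0,0,-.118,0,0,0]]
toA [[-.004,.002,0,0,0,.02],[-.011,.004,0,0,0,.05],[-.021,.008,0,0,0,.09],[-.035,.013,0,0,0,.16],[-.054,.02,0,0,0,.24]]
toA [[-.02,.011,0,0,0,.1],[-.043,.023,0,0,0,.2],[-.066,.035,0,0,0,.31],[-.089,.047,0,0,0,.42],[-.11,.058,0,0,0,.52]]
toA [[-.014,.013,0,0,0,.08],[-.025,.024,0,0,0,.14],[-.033,.031,0,0,0,.19],[-.038,.036,0,0,0,.22],[-.041,.039,0,0,0,.24]]
```

Emit:
{"op": "move_arm", "data": {
  "targets": [
    [0,0,0,0,0,0],
    [0,0,0,0,0,0],
    [0,0,0,0,0,0],
    [0,0,0,0,0,0],
    [0,0,0,0,0,0]
  ],
  "fingers": -0.25
}}

```text
time_s: 6.35
ee_pos: [0.5671, -0.0245, 0.0516]
eef_rot: [3.141, -0.0, 1.338]
force: [-0.9, 0.1, 0.2]
grip_width: 0.0353
```

Emit:
{"op": "move_arm", "data": {
  "targets": [
    [0,0,-0.011,0,0,0],
    [0,0,-0.04,0,0,0],
    [0,0,-0.078,0,0,0],
    [0,0,-0.107,0,0,0],
    [0,0,-0.118,0,0,0]
  ]
}}

```text
time_s: 6.77
ee_pos: [0.5684, -0.0247, 0.175]
eef_rot: [3.135, -0.001, 1.338]
force: [-0.5, -0.3, 0.3]
grip_width: 0.0355
```

Emit:
{"op": "move_arm", "data": {
  "targets": [
    [-0.004,0.002,0,0,0,0.02],
    [-0.011,0.004,0,0,0,0.05],
    [-0.021,0.008,0,0,0,0.09],
    [-0.035,0.013,0,0,0,0.16],
    [-0.054,0.02,0,0,0,0.24]
  ],
  "fingers": 0.15
}}

```text
time_s: 7.18
ee_pos: [0.5734, -0.0825, 0.1676]
eef_rot: [-3.139, 0.0, 1.21]
force: [1.2, 0.1, -0.7]
grip_width: 0.0536
```

Emit:
{"op": "move_arm", "data": {
  "targets": [
    [-0.02,0.011,0,0,0,0.1],
    [-0.043,0.023,0,0,0,0.2],
    [-0.066,0.035,0,0,0,0.31],
    [-0.089,0.047,0,0,0,0.42],
    [-0.11,0.058,0,0,0,0.52]
  ]
}}

```text
time_s: 7.6
ee_pos: [0.5889, -0.2075, 0.1673]
eef_rot: [-3.139, 0.001, 0.935]
force: [0.6, 0.3, 0.3]
grip_width: 0.0541
```

Emit:
{"op": "move_arm", "data": {
  "targets": [
    [-0.014,0.013,0,0,0,0.08],
    [-0.025,0.024,0,0,0,0.14],
    [-0.033,0.031,0,0,0,0.19],
    [-0.038,0.036,0,0,0,0.22],
    [-0.041,0.039,0,0,0,0.24]
  ]
}}

```text
time_s: 8.02
ee_pos: [0.5967, -0.2621, 0.1684]
eef_rot: [-3.14, 0.0, 0.812]
force: [0.3, 0.9, 0.3]
grip_width: 0.054
```

```bash
python3 - <<'E'
from plan import *
chk()
im=ctrl.camera('top'); save('pics/top1.png',im)
save('pics/c1.png',crop(im,160,145,320,265,5))
E
```

```text
t 8.02 meas-cmd mm/deg [-0.3 -0.2 -1.4] -0.1 grip 54.0 F [0.3 0.9 0.3] q [-0.47  0.56  1.24 -0.    1.34  0.29]
```

View pics/c1.png

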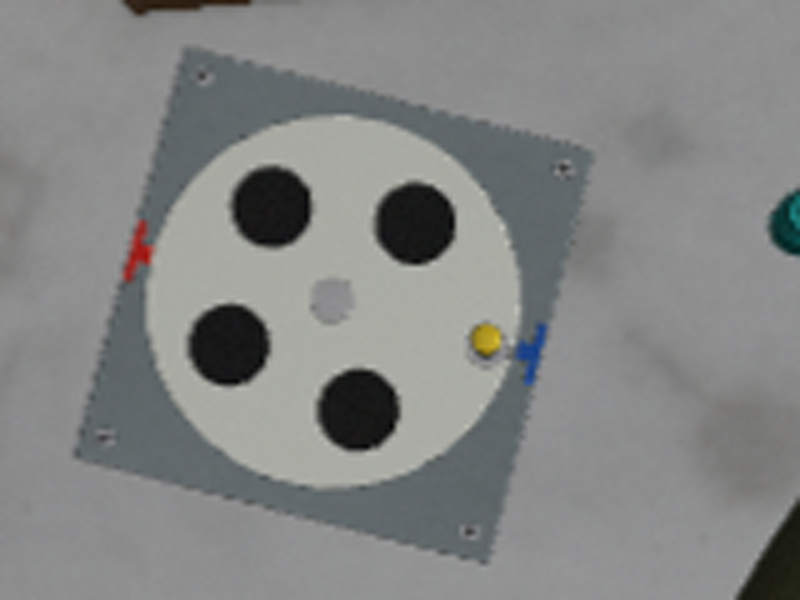

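```bash
python3 - <<'E'
from plan import *
t=lambda p:cpx(p,160,145,5)
P=unproj('top',t([(332,301),(359,410),(415,223),(272,206),(229,344)]),.030)
d=P[1:]-P[0]; a=np.degrees(np.arctan2(d[:,1],d[:,0])); print(P[:,:2],a, 'peg from pads',a-np.array([-60,60,140,-140]))
p=unproj('top',t((487,340)),.094)[0];print(p,np.degrees(np.arctan2(p[1]-C[1],p[0]-C[0])))
sync()
go((.597,-.2625,.018,46.7,10,'dn'))
E
```

```text
[[0.5877192  0.05983935]
 [0.53000754 0.04405511]
 [0.63034151 0.01666368]
 [0.63798611 0.09320317]
 [0.56373657 0.11398733]] [-164.70359124  -45.36952576   33.57355037  113.88898242] peg from pads [-104.70359124 -105.36952576 -106.42644963  253.88898242]
[ 0.56408904 -0.024094    0.094     ] -106.0170271303261
dn [[0,0,.005,0,0,0],[0,0,.014,0,0,0],[0,0,.03,0,0,0],[0,0,.051,0,0,0],[0,0,.075,0,0,0]]
dn [[0,0,.025,0,0,0],[0,0,.046,0,0,0],[0,0,.062,0,0,-.01],[0,0,.071,0,0,-.01],[0,0,.076,0,0,-.01]]
```

```bash
python3 - <<'E'
from plan import *
sync()
go((.570,-.0265,.17,76.7,15,'back'),(.570,-.0265,.052,76.7,5,'dn'))
E
```

```text
back [[.003,-.003,0,0,0,-.02],[.007,-.009,0,0,0,-.05],[.014,-.017,0,0,0,-.09],[.024,-.029,0,0,0,-.16],[.037,-.044,0,0,0,-.24]]
back [[.017,-.015,0,0,0,-.1],[.035,-.033,-.001,0,0,-.21],[.054,-.05,-.001,0,0,-.32],[.073,-.068,-.001,0,0,-.43],[.09,-.083,-.001,0,0,-.52]]
back [[.018,-.009,0,0,0,-.09],[.031,-.016,0,0,0,-.15],[.041,-.021,0,0,0,-.2],[.047,-.024,0,0,0,-.23],[.051,-.026,0,0,0,-.25]]
dn [[0,0,.011,0,0,0],[0,0,.04,0,0,0],[0,0,.078,0,0,0],[0,0,.107,0,0,0],[0,0,.118,0,0,0]]
```

Emit:
{"op": "move_arm", "data": {
  "targets": [
    [0.003,-0.003,0,0,0,-0.02],
    [0.007,-0.009,0,0,0,-0.05],
    [0.014,-0.017,0,0,0,-0.09],
    [0.024,-0.029,0,0,0,-0.16],
    [0.037,-0.044,0,0,0,-0.24]
  ],
  "fingers": -0.15
}}

```text
time_s: 8.48
ee_pos: [0.5902, -0.2026, 0.1696]
eef_rot: [3.141, -0.0, 0.943]
force: [-0.6, 0.3, 0.2]
grip_width: 0.0399
```

Emit:
{"op": "move_arm", "data": {
  "targets": [
    [0.017,-0.015,0,0,0,-0.1],
    [0.035,-0.033,-0.001,0,0,-0.21],
    [0.054,-0.05,-0.001,0,0,-0.32],
    [0.073,-0.068,-0.001,0,0,-0.43],
    [0.09,-0.083,-0.001,0,0,-0.52]
  ]
}}

```text
time_s: 8.9
ee_pos: [0.5758, -0.0796, 0.1709]
eef_rot: [3.141, -0.0, 1.218]
force: [-0.2, 0.9, 1.0]
grip_width: 0.04
```

Emit:
{"op": "move_arm", "data": {
  "targets": [
    [0.018,-0.009,0,0,0,-0.09],
    [0.031,-0.016,0,0,0,-0.15],
    [0.041,-0.021,0,0,0,-0.2],
    [0.047,-0.024,0,0,0,-0.23],
    [0.051,-0.026,0,0,0,-0.25]
  ]
}}

```text
time_s: 9.32
ee_pos: [0.57, -0.0249, 0.1706]
eef_rot: [3.141, -0.0, 1.345]
force: [0.5, -0.5, -0.2]
grip_width: 0.0396
```

Emit:
{"op": "move_arm", "data": {
  "targets": [
    [0,0,0.011,0,0,0],
    [0,0,0.04,0,0,0],
    [0,0,0.078,0,0,0],
    [0,0,0.107,0,0,0],
    [0,0,0.118,0,0,0]
  ]
}}

```text
time_s: 9.73
ee_pos: [0.5678, -0.0262, 0.0476]
eef_rot: [-3.135, 0.001, 1.342]
force: [-0.7, -0.7, 0.2]
grip_width: 0.0398
```

Emit:
{"op": "move_arm", "data": {
  "targets": [
    [0,0,0,0,0,0],
    [0,0,0,0,0,0],
    [0,0,0,0,0,0],
    [0,0,0,0,0,0],
    [0,0,0,0,0,0]
  ],
  "fingers": -1
}}

```text
time_s: 10.15
ee_pos: [0.5709, -0.0259, 0.0542]
eef_rot: [3.139, -0.0, 1.343]
force: [-1.6, -1.6, 5.6]
grip_width: 0.0155
```

Emit:
{"op": "move_arm", "data": {
  "targets": [
    [0,0,0,0,0,0],
    [0,0,0,0,0,0],
    [0,0,0,0,0,0],
    [0,0,0,0,0,0],
    [0,0,0,0,0,0]
  ]
}}

```text
time_s: 10.57
ee_pos: [0.571, -0.0259, 0.0541]
eef_rot: [3.139, -0.0, 1.343]
force: [-0.7, -1.2, 7.9]
grip_width: 0.0153
```

```bash
python3 - <<'E'
from plan import *
chk(); sync(); c=load(); print(c, np.degrees(np.arctan2(c[1]-C[1],c[0]-C[0])))
go((c[0],c[1],.17,c[3],5,'lift'),(.597,-.2625,.17,46.7,15,'toA'))
E
```

```text
t 10.57 meas-cmd mm/deg [0.6 0.7 2.5] 0.12 grip 15.3 F [-0.7 -1.2  7.9] q [-0.11  0.51  1.6  -0.    1.02  0.12]
[ 5.70951206e-01 -2.58532666e-02  5.41332387e-02  7.69581895e+01] -101.33463559873677
lift [[0,0,-.011,0,0,0],[0,0,-.039,0,0,0],[0,0,-.077,0,0,0],[0,0,-.105,0,0,0],[0,0,-.116,0,0,0]]
toA [[-.004,.001,0,0,0,.02],[-.011,.004,0,0,0,.05],[-.021,.007,0,0,0,.09],[-.036,.012,0,0,0,.16],[-.054,.019,0,0,0,.24]]
toA [[-.021,.01,0,0,0,.1],[-.044,.022,0,0,0,.21],[-.067,.033,0,0,0,.32],[-.09,.045,0,0,0,.43],[-.111,.055,0,0,0,.53]]
toA [[-.014,.013,0,0,0,.08],[-.025,.024,0,0,0,.14],[-.033,.031,0,0,0,.19],[-.039,.036,0,0,0,.22],[-.042,.039,0,0,0,.24]]
```

Emit:
{"op": "move_arm", "data": {
  "targets": [
    [0,0,0,0,0,0],
    [0,0,0,0,0,0],
    [0,0,0,0,0,0],
    [0,0,0,0,0,0],
    [0,0,0,0,0,0]
  ],
  "fingers": -0.25
}}

```text
time_s: 10.98
ee_pos: [0.57, -0.0256, 0.0525]
eef_rot: [-3.141, -0.0, 1.343]
force: [-0.6, 0.1, 0.3]
grip_width: 0.0353
```

Emit:
{"op": "move_arm", "data": {
  "targets": [
    [0,0,-0.011,0,0,0],
    [0,0,-0.039,0,0,0],
    [0,0,-0.077,0,0,0],
    [0,0,-0.105,0,0,0],
    [0,0,-0.116,0,0,0]
  ]
}}

```text
time_s: 11.4
ee_pos: [0.5713, -0.0257, 0.1738]
eef_rot: [3.135, -0.001, 1.343]
force: [0.4, 0.4, 0.8]
grip_width: 0.0354
```

Emit:
{"op": "move_arm", "data": {
  "targets": [
    [-0.004,0.001,0,0,0,0.02],
    [-0.011,0.004,0,0,0,0.05],
    [-0.021,0.007,0,0,0,0.09],
    [-0.036,0.012,0,0,0,0.16],
    [-0.054,0.019,0,0,0,0.24]
  ],
  "fingers": 0.15
}}

```text
time_s: 11.82
ee_pos: [0.5757, -0.0834, 0.1666]
eef_rot: [-3.138, 0.0, 1.215]
force: [1.5, 1.1, -0.3]
grip_width: 0.0542
```

Emit:
{"op": "move_arm", "data": {
  "targets": [
    [-0.021,0.01,0,0,0,0.1],
    [-0.044,0.022,0,0,0,0.21],
    [-0.067,0.033,0,0,0,0.32],
    [-0.09,0.045,0,0,0,0.43],
    [-0.111,0.055,0,0,0,0.53]
  ]
}}

```text
time_s: 12.23
ee_pos: [0.5888, -0.2081, 0.1663]
eef_rot: [-3.139, 0.001, 0.935]
force: [-0.8, -0.4, -1.0]
grip_width: 0.0543
```

Emit:
{"op": "move_arm", "data": {
  "targets": [
    [-0.014,0.013,0,0,0,0.08],
    [-0.025,0.024,0,0,0,0.14],
    [-0.033,0.031,0,0,0,0.19],
    [-0.039,0.036,0,0,0,0.22],
    [-0.042,0.039,0,0,0,0.24]
  ]
}}

```text
time_s: 12.65
ee_pos: [0.5958, -0.2636, 0.1674]
eef_rot: [-3.14, 0.001, 0.812]
force: [-0.2, -0.5, -0.4]
grip_width: 0.054
```

```bash
python3 - <<'E'
from plan import *
chk()
im=ctrl.camera('top'); save('pics/top2.png',im)
g=cv2.cvtColor(im,cv2.COLOR_RGB2GRAY)
# pads: black discs on platter, sub-pixel centroids
def pads(im):
    g=cv2.cvtColor(im,cv2.COLOR_RGB2GRAY); n,l,s,c=cv2.connectedComponentsWithStats((g<70).astype(np.uint8))
    return np.array([c[i] for i in range(1,n) if 120<s[i,4]<260 and 170<c[i][0]<290 and 150<c[i][1]<260])
for f in ('pics/top0.png','pics/top1.png','pics/top2.png'):
    q=pads(cv2.imread(f)[...,::-1].copy()); P=unproj('top',q,.03)[:,:2]
    import scipy.optimize as so
    # fit centre + peg angle
    off=np.radians([60,140,-140,-60])
    def res(x): 
        m=x[:2]+.06*np.c_[np.cos(x[2]+off),np.sin(x[2]+off)]
        return np.min(np.linalg.norm(P[:,None]-m[None],axis=2),axis=1)
    best=min((so.least_squares(res,[.588,.059,a]) for a in np.radians(range(0,360,15))),key=lambda r:r.cost)
    print(f,len(P),best.x[:2],np.degrees(best.x[2])%360,best.fun)
m=(im[...,0].astype(int)-im[...,2]>60)&(im[...,1]>110); ys,xs=np.nonzero(m[150:260,170:290]);p=unproj('top',[(xs.mean()+170,ys.mean()+150)],.094)[0];print('peg',len(xs),p)
# base corners check via grey mask is skipped
E
```

```text
t 12.65 meas-cmd mm/deg [-1.4 -0.8 -2.8] -0.11 grip 54.0 F [-0.2 -0.5 -0.4] q [-0.47  0.56  1.24 -0.    1.34  0.29]
pics/top0.png 4 [0.58828233 0.0594259 ] 175.300064114926 [1.62013809e-05 1.28337894e-04 9.08655872e-05 9.81079804e-05]
pics/top1.png 4 [0.58825222 0.05953506] 254.4278142736294 [2.15531044e-04 9.90202481e-05 2.43018305e-04 1.99432117e-04]
pics/top2.png 4 [0.58806303 0.05942779] 257.0333121902077 [1.37515525e-04 2.59687929e-04 4.71705128e-05 8.78166630e-05]
peg 28 [ 0.56896756 -0.02480565  0.094     ]
```

```bash
python3 - <<'E'
from plan import *
sync()
go((.597,-.263,.02,47,10,'dn'))
E
```

```text
dn [[0,0,.005,0,0,0],[0,0,.014,0,0,0],[0,0,.029,0,0,0],[0,0,.05,0,0,-.01],[.001,0,.074,0,0,-.01]]
dn [[0,0,.024,0,0,0],[0,0,.045,0,0,0],[0,0,.06,0,0,0],[0,0,.069,0,0,-.01],[0,0,.074,0,0,-.01]]
```

Emit:
{"op": "move_arm", "data": {
  "targets": [
    [0,0,0.005,0,0,0],
    [0,0,0.014,0,0,0],
    [0,0,0.029,0,0,0],
    [0,0,0.05,0,0,-0.01],
    [0.001,0,0.074,0,0,-0.01]
  ]
}}

```text
time_s: 13.12
ee_pos: [0.5972, -0.2612, 0.0939]
eef_rot: [3.14, -0.0, 0.821]
force: [1.7, 0.2, -0.1]
grip_width: 0.0537
```

Emit:
{"op": "move_arm", "data": {
  "targets": [
    [0,0,0.024,0,0,0],
    [0,0,0.045,0,0,0],
    [0,0,0.06,0,0,0],
    [0,0,0.069,0,0,-0.01],
    [0,0,0.074,0,0,-0.01]
  ]
}}

```text
time_s: 13.53
ee_pos: [0.5965, -0.261, 0.0188]
eef_rot: [-3.14, 0.001, 0.826]
force: [-0.1, 0.5, 0.3]
grip_width: 0.054
```

Emit:
{"op": "move_arm", "data": {
  "targets": [
    [0,0,0,0,0,0],
    [0,0,0,0,0,0],
    [0,0,0,0,0,0],
    [0,0,0,0,0,0],
    [0,0,0,0,0,0]
  ],
  "fingers": -1,
  "grip_force": 15
}}

```text
time_s: 13.95
ee_pos: [0.5975, -0.2621, 0.0216]
eef_rot: [3.14, -0.001, 0.825]
force: [-0.1, 0.1, 4.4]
grip_width: 0.0319
```

```bash
python3 - <<'E'
from plan import *
chk(); sync(); c=load(); z=c[2]; print(c)
go((c[0],c[1],.17,c[3],10,'lift'),(.632,.0185,.17,47,15,'topad'),(.632,.0185,z+.036,47,10,'dn'),(.632,.0185,z+.031,47,5,'place'))
E
```

```text
t 13.95 meas-cmd mm/deg [0.8 0.8 1.9] 0.13 grip 31.9 F [-0.1  0.1  4.4] q [-0.47  0.71  1.36  0.    1.07  0.28]
[ 5.97482300e-01 -2.62114602e-01  2.16025823e-02  4.72597163e+01]
lift [[0,0,-.005,0,0,0],[0,0,-.014,0,0,0],[0,0,-.029,0,0,0],[0,0,-.05,0,0,0],[0,0,-.074,0,0,0]]
lift [[0,0,-.024,0,0,0],[0,0,-.045,0,0,0],[0,0,-.061,0,0,0],[0,0,-.07,0,0,0],[0,0,-.074,0,0,0]]
topad [[.004,-.003,0,0,0,0],[.011,-.008,0,0,0,0],[.021,-.015,0,0,0,0],[.036,-.026,0,0,0,0],[.055,-.04,0,0,0,0]]
topad [[.023,-.016,0,0,0,0],[.047,-.033,0,0,0,0],[.072,-.052,0,0,0,0],[.097,-.069,0,0,0,.01],[.119,-.085,0,0,0,.01]]
topad [[.019,-.014,0,0,0,0],[.034,-.025,0,0,0,0],[.044,-.032,0,0,0,0],[.051,-.037,0,0,0,0],[.055,-.04,0,0,0,0]]
dn [[0,0,.004,0,0,0],[0,0,.01,0,0,0],[0,0,.022,0,0,0],[0,0,.038,0,0,0],[0,0,.056,0,0,0]]
dn [[0,0,.018,0,0,0],[0,0,.034,0,0,0],[0,0,.046,0,0,0],[0,0,.052,0,0,0],[0,0,.056,0,0,0]]
place [[0,0,0,0,0,0],[0,0,.002,0,0,0],[0,0,.003,0,0,0],[0,0,.005,0,0,0],[0,0,.005,0,0,0]]
```

Emit:
{"op": "move_arm", "data": {
  "targets": [
    [0,0,-0.005,0,0,0],
    [0,0,-0.014,0,0,0],
    [0,0,-0.029,0,0,0],
    [0,0,-0.05,0,0,0],
    [0,0,-0.074,0,0,0]
  ]
}}

```text
time_s: 14.37
ee_pos: [0.5966, -0.2617, 0.0953]
eef_rot: [-3.14, 0.0, 0.825]
force: [0.2, 0.3, 0.2]
grip_width: 0.0315
```

Emit:
{"op": "move_arm", "data": {
  "targets": [
    [0,0,-0.024,0,0,0],
    [0,0,-0.045,0,0,0],
    [0,0,-0.061,0,0,0],
    [0,0,-0.07,0,0,0],
    [0,0,-0.074,0,0,0]
  ]
}}

```text
time_s: 14.78
ee_pos: [0.5973, -0.2621, 0.1706]
eef_rot: [3.139, -0.001, 0.825]
force: [-0.0, -0.1, -0.4]
grip_width: 0.0318
```

Emit:
{"op": "move_arm", "data": {
  "targets": [
    [0.004,-0.003,0,0,0,0],
    [0.011,-0.008,0,0,0,0],
    [0.021,-0.015,0,0,0,0],
    [0.036,-0.026,0,0,0,0],
    [0.055,-0.04,0,0,0,0]
  ]
}}

```text
time_s: 15.2
ee_pos: [0.6046, -0.1932, 0.1674]
eef_rot: [-3.14, 0.001, 0.824]
force: [0.0, 0.1, -0.3]
grip_width: 0.0315
```

Emit:
{"op": "move_arm", "data": {
  "targets": [
    [0.023,-0.016,0,0,0,0],
    [0.047,-0.033,0,0,0,0],
    [0.072,-0.052,0,0,0,0],
    [0.097,-0.069,0,0,0,0.01],
    [0.119,-0.085,0,0,0,0.01]
  ]
}}

```text
time_s: 15.62
ee_pos: [0.6229, -0.0462, 0.1676]
eef_rot: [-3.14, 0.001, 0.82]
force: [0.4, -0.3, -0.3]
grip_width: 0.0316
```

Emit:
{"op": "move_arm", "data": {
  "targets": [
    [0.019,-0.014,0,0,0,0],
    [0.034,-0.025,0,0,0,0],
    [0.044,-0.032,0,0,0,0],
    [0.051,-0.037,0,0,0,0],
    [0.055,-0.04,0,0,0,0]
  ]
}}

```text
time_s: 16.03
ee_pos: [0.6314, 0.0194, 0.1681]
eef_rot: [-3.141, 0.001, 0.82]
force: [0.6, 0.2, -0.6]
grip_width: 0.032
```

Emit:
{"op": "move_arm", "data": {
  "targets": [
    [0,0,0.004,0,0,0],
    [0,0,0.01,0,0,0],
    [0,0,0.022,0,0,0],
    [0,0,0.038,0,0,0],
    [0,0,0.056,0,0,0]
  ]
}}

```text
time_s: 16.45
ee_pos: [0.6315, 0.0173, 0.1113]
eef_rot: [3.141, -0.0, 0.818]
force: [0.0, -0.4, -0.3]
grip_width: 0.0315
```

Emit:
{"op": "move_arm", "data": {
  "targets": [
    [0,0,0.018,0,0,0],
    [0,0,0.034,0,0,0],
    [0,0,0.046,0,0,0],
    [0,0,0.052,0,0,0],
    [0,0,0.055,0,0,0]
  ]
}}

```text
time_s: 16.87
ee_pos: [0.6311, 0.0178, 0.0562]
eef_rot: [-3.14, 0.001, 0.819]
force: [-0.1, -0.6, -0.7]
grip_width: 0.0316
```

Emit:
{"op": "move_arm", "data": {
  "targets": [
    [0,0,0,0,0,0],
    [0,0,0.001,0,0,0],
    [0,0,0.002,0,0,0],
    [0,0,0.003,0,0,0],
    [0,0,0.003,0,0,0]
  ]
}}

```text
time_s: 17.28
ee_pos: [0.6317, 0.0183, 0.0548]
eef_rot: [3.141, -0.0, 0.82]
force: [-0.7, 0.2, -0.8]
grip_width: 0.0317
```

```bash
python3 - <<'E'
from plan import *
chk(); print(ctrl.get_obs()['ee_pos'])
sync(); c=load()
go((c[0],c[1],.17,c[3],10,'lift'),(.478,-.350,.17,107,20,'toE'),(.478,-.350,.02,107,10,'dn'))
E
```

```text
t 17.28 meas-cmd mm/deg [-0.4  0.2  2.2] 0.0 grip 31.7 F [-0.7  0.2 -0.8] q [-0.03  0.63  1.41 -0.    1.1   0.72]
[0.63169075 0.01825918 0.05479491]
lift [[0,0,-.004,0,0,0],[0,0,-.011,0,0,0],[0,0,-.023,0,0,0],[0,0,-.039,0,0,0],[0,0,-.058,0,0,0]]
lift [[0,0,-.018,0,0,0],[0,0,-.034,0,0,0],[0,0,-.046,0,0,0],[0,0,-.054,0,0,0],[0,0,-.057,0,0,0]]
toE [[-.005,.002,0,0,0,-.03],[-.012,.004,0,0,0,-.06],[-.021,.008,0,0,0,-.11],[-.035,.013,0,0,0,-.19],[-.052,.019,0,0,0,-.28]]
toE [[-.023,.005,0,0,0,-.11],[-.049,.011,0,0,0,-.25],[-.078,.017,0,0,0,-.4],[-.109,.023,0,0,0,-.56],[-.141,.03,0,0,0,-.72]]
toE [[-.032,-.005,0,0,0,-.17],[-.064,-.011,0,0,0,-.32],[-.093,-.016,0,0,0,-.47],[-.119,-.02,0,0,0,-.61],[-.142,-.024,0,0,0,-.72]]
toE [[-.016,-.009,0,0,0,-.09],[-.028,-.017,0,0,0,-.17],[-.037,-.022,0,0,0,-.22],[-.043,-.026,0,0,0,-.25],[-.048,-.029,0,0,0,-.28]]
dn [[0,0,.005,0,0,0],[0,0,.014,0,0,0],[0,0,.03,0,0,0],[0,0,.051,0,0,0],[0,0,.075,0,0,0]]
dn [[0,0,.024,0,0,0],[0,0,.045,0,0,0],[0,0,.061,0,0,0],[0,0,.07,0,0,0],[0,0,.075,0,0,0]]
```

Emit:
{"op": "move_arm", "data": {
  "targets": [
    [0,0,0.001,0,0,0],
    [0,0,0.002,0,0,0],
    [0,0,0.003,0,0,0],
    [0,0,0.003,0,0,0],
    [0,0,0.003,0,0,0]
  ]
}}

```text
time_s: 17.7
ee_pos: [0.6316, 0.0183, 0.0516]
eef_rot: [3.141, -0.0, 0.82]
force: [0.1, 0.7, 0.1]
grip_width: 0.0316
```

Emit:
{"op": "move_arm", "data": {
  "targets": [
    [0,0,0,0,0,0],
    [0,0,0,0,0,0],
    [0,0,0,0,0,0],
    [0,0,0,0,0,0],
    [0,0,0,0,0,0]
  ],
  "fingers": 0.1
}}

```text
time_s: 18.12
ee_pos: [0.6316, 0.0182, 0.0515]
eef_rot: [3.142, 0.0, 0.82]
force: [-0.6, 0.0, -0.2]
grip_width: 0.0517
```

Emit:
{"op": "move_arm", "data": {
  "targets": [
    [0,0,-0.004,0,0,0],
    [0,0,-0.011,0,0,0],
    [0,0,-0.023,0,0,0],
    [0,0,-0.039,0,0,0],
    [0,0,-0.058,0,0,0]
  ]
}}

```text
time_s: 18.53
ee_pos: [0.6314, 0.0183, 0.1108]
eef_rot: [-3.141, 0.0, 0.82]
force: [0.5, -0.1, -0.4]
grip_width: 0.0518
```

Emit:
{"op": "move_arm", "data": {
  "targets": [
    [0,0,-0.018,0,0,0],
    [0,0,-0.034,0,0,0],
    [0,0,-0.048,0,0,0],
    [0,0,-0.057,0,0,0],
    [0,0,-0.06,0,0,0]
  ]
}}

```text
time_s: 18.95
ee_pos: [0.6322, 0.0182, 0.1721]
eef_rot: [3.139, -0.002, 0.82]
force: [-0.1, -0.0, -0.4]
grip_width: 0.0515
```

Emit:
{"op": "move_arm", "data": {
  "targets": [
    [-0.005,0.002,0,0,0,-0.03],
    [-0.012,0.004,0,0,0,-0.06],
    [-0.021,0.008,0,0,0,-0.11],
    [-0.035,0.013,0,0,0,-0.19],
    [-0.052,0.019,0,0,0,-0.28]
  ],
  "fingers": 0.15
}}

```text
time_s: 19.37
ee_pos: [0.6093, -0.0331, 0.1684]
eef_rot: [-3.14, 0.001, 0.97]
force: [-1.0, -0.2, -0.5]
grip_width: 0.0543
```

Emit:
{"op": "move_arm", "data": {
  "targets": [
    [-0.023,0.005,0,0,0,-0.11],
    [-0.049,0.011,0,0,0,-0.25],
    [-0.078,0.017,0,0,0,-0.4],
    [-0.109,0.023,0,0,0,-0.56],
    [-0.141,0.03,0,0,0,-0.72]
  ]
}}

```text
time_s: 19.78
ee_pos: [0.5532, -0.1669, 0.1686]
eef_rot: [-3.14, -0.0, 1.349]
force: [0.8, 0.0, -0.3]
grip_width: 0.0541
```

Emit:
{"op": "move_arm", "data": {
  "targets": [
    [-0.032,-0.005,0,0,0,-0.17],
    [-0.064,-0.011,0,0,0,-0.32],
    [-0.093,-0.016,0,0,0,-0.47],
    [-0.119,-0.02,0,0,0,-0.61],
    [-0.142,-0.024,0,0,0,-0.72]
  ]
}}

```text
time_s: 20.2
ee_pos: [0.4976, -0.3003, 0.1686]
eef_rot: [-3.14, -0.001, 1.724]
force: [0.9, -0.1, 0.1]
grip_width: 0.0539
```

Emit:
{"op": "move_arm", "data": {
  "targets": [
    [-0.016,-0.009,0,0,0,-0.09],
    [-0.028,-0.017,0,0,0,-0.17],
    [-0.037,-0.022,0,0,0,-0.22],
    [-0.043,-0.026,0,0,0,-0.25],
    [-0.048,-0.029,0,0,0,-0.28]
  ]
}}

```text
time_s: 20.62
ee_pos: [0.4765, -0.3512, 0.1685]
eef_rot: [-3.141, -0.001, 1.868]
force: [0.4, 0.9, 0.0]
grip_width: 0.0542
```

```bash
python3 - <<'E'
from plan import *
im=ctrl.camera('top'); save('pics/top3.png',im)
a=crop(im,170,150,290,260,4); s=ctrl.camera('side'); save('pics/side3.png',s); b=crop(s,225,170,335,280,4)
save('pics/c3.png',np.hstack([a[:440,:400],b[:440,:400]])); chk(); print(ctrl.get_obs()['ee_pos'])
E
```

```text
t 20.72 meas-cmd mm/deg [ -1.   -0.6 148.8] -0.01 grip 53.9 F [ 0.6 -0.3 -0.3] q [-0.7   0.42  1.44 -0.    1.28 -0.99]
[ 0.47665115 -0.35110535  0.168591  ]
```

View pics/c3.png

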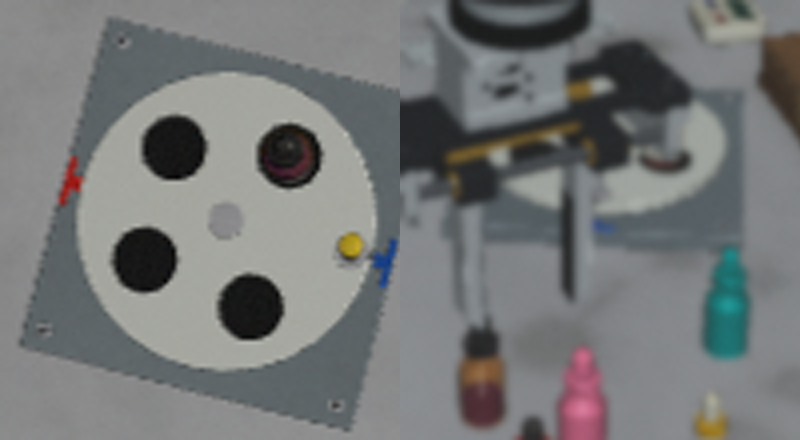

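Emit:
{"op": "move_arm", "data": {
  "targets": [
    [0,0,0.005,0,0,0],
    [0,0,0.014,0,0,0],
    [0,0,0.03,0,0,0],
    [0,0,0.051,0,0,0],
    [0,0,0.075,0,0,0]
  ]
}}

```text
time_s: 21.13
ee_pos: [0.4777, -0.35, 0.0935]
eef_rot: [3.141, 0.001, 1.867]
force: [0.9, -0.6, 0.6]
grip_width: 0.0542
```

Emit:
{"op": "move_arm", "data": {
  "targets": [
    [0,0,0.024,0,0,0],
    [0,0,0.045,0,0,0],
    [0,0,0.061,0,0,0],
    [0,0,0.07,0,0,0],
    [0,0,0.074,0,0,0]
  ]
}}

```text
time_s: 21.55
ee_pos: [0.477, -0.3496, 0.0186]
eef_rot: [-3.14, -0.002, 1.867]
force: [0.2, 0.5, -0.2]
grip_width: 0.0538
```

Emit:
{"op": "move_arm", "data": {
  "targets": [
    [0,0,0,0,0,0],
    [0,0,0,0,0,0],
    [0,0,0,0,0,0],
    [0,0,0,0,0,0],
    [0,0,0,0,0,0]
  ],
  "fingers": -1
}}

```text
time_s: 21.97
ee_pos: [0.478, -0.3508, 0.0215]
eef_rot: [3.141, 0.001, 1.867]
force: [0.8, 0.5, 4.7]
grip_width: 0.0321
```

```bash
cat >> plan.py <<'E'
def carry(px,py,yaw,nx,ny,nyaw,n1=20,n2=20,h=.148):
    """from gripped pose: lift, transit to pad, down, (release), lift, go over next, down"""
    chk(); sync(); c=load(); print(np.round(c,4)); z=c[2]
    go((c[0],c[1],z+h,c[3],10,'lift'),(px,py,z+h,yaw,n1,'topad'),(px,py,z+.034,yaw,10,'dn'),(px,py,z+.031,yaw,5,'place'))
    go((px,py,z+h,yaw,10,'OPEN lift'),(nx,ny,z+h,nyaw,n2,'next'))
E
python3 - <<'E'
from plan import *
carry(.5307,.0418,107,.587,-.354,127)
E
```

```text
t 21.97 meas-cmd mm/deg [ 0.3 -0.3  1.7] -0.0 grip 32.1 F [0.8 0.5 4.7] q [-0.69  0.6   1.55  0.    0.99 -0.99]
[ 4.780000e-01 -3.508000e-01  2.150000e-02  1.069581e+02]
lift [[0,0,-.005,0,0,0],[0,0,-.014,0,0,0],[0,0,-.029,0,0,0],[0,0,-.05,0,0,0],[0,0,-.074,0,0,0]]
lift [[0,0,-.024,0,0,0],[0,0,-.045,0,0,0],[0,0,-.06,0,0,0],[0,0,-.069,0,0,0],[0,0,-.074,0,0,0]]
topad [[.005,.002,0,0,0,0],[.011,.005,0,0,0,0],[.021,.009,0,0,0,0],[.034,.015,0,0,0,0],[.05,.023,0,0,0,0]]
topad [[.021,.01,0,0,0,0],[.045,.021,0,0,0,0],[.072,.033,0,0,0,0],[.1,.046,0,0,0,0],[.13,.059,0,0,0,0]]
topad [[.03,.014,0,0,0,0],[.058,.027,0,0,0,0],[.085,.039,0,0,0,0],[.109,.05,0,0,0,0],[.13,.06,0,0,0,0]]
topad [[.017,.008,0,0,0,0],[.029,.013,0,0,0,0],[.039,.018,0,0,0,0],[.045,.021,0,0,0,0],[.05,.023,0,0,0,0]]
dn [[0,0,.004,0,0,0],[0,0,.011,0,0,0],[0,0,.022,0,0,0],[0,0,.039,0,0,0],[0,0,.057,0,0,0]]
dn [[0,0,.018,0,0,0],[0,0,.035,0,0,0],[0,0,.046,0,0,0],[0,0,.053,0,0,0],[0,0,.057,0,0,0]]
place [[0,0,0,0,0,0],[0,0,.001,0,0,0],[0,0,.002,0,0,0],[0,0,.003,0,0,0],[0,0,.003,0,0,0]]
OPEN lift [[0,0,-.004,0,0,0],[0,0,-.011,0,0,0],[0,0,-.023,0,0,0],[0,0,-.04,0,0,0],[0,0,-.058,0,0,0]]
OPEN lift [[0,0,-.019,0,0,0],[0,0,-.036,0,0,0],[0,0,-.048,0,0,0],[0,0,-.055,0,0,0],[0,0,-.059,0,0,0]]
next [[-.005,-.001,0,0,0,-.01],[-.012,-.002,0,0,0,-.02],[-.023,-.004,0,0,0,-.04],[-.037,-.006,0,0,0,-.06],[-.055,-.009,0,0,0,-.09]]
next [[-.023,-.004,0,0,0,-.04],[-.049,-.01,0,0,0,-.09],[-.078,-.016,0,0,0,-.14],[-.109,-.022,0,0,0,-.19],[-.141,-.029,0,0,0,-.24]]
next [[-.031,-.01,0,0,0,-.06],[-.062,-.02,0,0,0,-.11],[-.09,-.03,0,0,0,-.16],[-.115,-.038,0,0,0,-.21],[-.136,-.046,0,0,0,-.24]]
next [[-.017,-.008,0,0,0,-.04],[-.03,-.014,0,0,0,-.06],[-.04,-.019,0,0,0,-.08],[-.046,-.022,0,0,0,-.09],[-.051,-.024,0,0,0,-.1]]
```

Emit:
{"op": "move_arm", "data": {
  "targets": [
    [0,0,-0.005,0,0,0],
    [0,0,-0.014,0,0,0],
    [0,0,-0.029,0,0,0],
    [0,0,-0.05,0,0,0],
    [0,0,-0.074,0,0,0]
  ]
}}

```text
time_s: 22.38
ee_pos: [0.4771, -0.3502, 0.0954]
eef_rot: [-3.141, -0.001, 1.867]
force: [0.1, -0.0, -0.2]
grip_width: 0.0317
```

Emit:
{"op": "move_arm", "data": {
  "targets": [
    [0,0,-0.024,0,0,0],
    [0,0,-0.045,0,0,0],
    [0,0,-0.06,0,0,0],
    [0,0,-0.069,0,0,0],
    [0,0,-0.074,0,0,0]
  ]
}}

```text
time_s: 22.8
ee_pos: [0.4778, -0.3507, 0.1703]
eef_rot: [3.141, 0.002, 1.867]
force: [-0.6, 0.2, -0.7]
grip_width: 0.0317
```

Emit:
{"op": "move_arm", "data": {
  "targets": [
    [0.005,0.002,0,0,0,0],
    [0.011,0.005,0,0,0,0],
    [0.021,0.009,0,0,0,0],
    [0.034,0.015,0,0,0,0],
    [0.05,0.023,0,0,0,0]
  ]
}}

```text
time_s: 23.22
ee_pos: [0.4847, -0.2945, 0.1677]
eef_rot: [-3.141, -0.001, 1.866]
force: [-1.3, 0.3, -0.5]
grip_width: 0.0315
```

Emit:
{"op": "move_arm", "data": {
  "targets": [
    [0.021,0.01,0,0,0,0],
    [0.045,0.021,0,0,0,0],
    [0.072,0.033,0,0,0,0],
    [0.1,0.046,0,0,0,0],
    [0.13,0.059,0,0,0,0]
  ]
}}

```text
time_s: 23.63
ee_pos: [0.5031, -0.1519, 0.168]
eef_rot: [-3.141, -0.001, 1.867]
force: [0.8, -0.6, -0.3]
grip_width: 0.0316
```

Emit:
{"op": "move_arm", "data": {
  "targets": [
    [0.03,0.014,0,0,0,0],
    [0.058,0.027,0,0,0,0],
    [0.085,0.039,0,0,0,0],
    [0.109,0.05,0,0,0,0],
    [0.13,0.06,0,0,0,0]
  ]
}}

```text
time_s: 24.05
ee_pos: [0.5222, -0.0096, 0.1681]
eef_rot: [-3.141, -0.0, 1.868]
force: [0.2, 0.6, -1.0]
grip_width: 0.0315
```

Emit:
{"op": "move_arm", "data": {
  "targets": [
    [0.017,0.008,0,0,0,0],
    [0.029,0.013,0,0,0,0],
    [0.039,0.018,0,0,0,0],
    [0.045,0.021,0,0,0,0],
    [0.05,0.023,0,0,0,0]
  ]
}}

```text
time_s: 24.47
ee_pos: [0.5303, 0.0425, 0.1684]
eef_rot: [-3.141, -0.0, 1.867]
force: [0.3, -0.1, 0.0]
grip_width: 0.0318
```

Emit:
{"op": "move_arm", "data": {
  "targets": [
    [0,0,0.004,0,0,0],
    [0,0,0.011,0,0,0],
    [0,0,0.022,0,0,0],
    [0,0,0.039,0,0,0],
    [0,0,0.057,0,0,0]
  ]
}}

```text
time_s: 24.88
ee_pos: [0.5302, 0.0413, 0.1102]
eef_rot: [3.141, 0.0, 1.866]
force: [0.3, -1.0, -0.6]
grip_width: 0.0315
```

Emit:
{"op": "move_arm", "data": {
  "targets": [
    [0,0,0.018,0,0,0],
    [0,0,0.035,0,0,0],
    [0,0,0.046,0,0,0],
    [0,0,0.053,0,0,0],
    [0,0,0.057,0,0,0]
  ]
}}

```text
time_s: 25.3
ee_pos: [0.53, 0.0417, 0.0534]
eef_rot: [-3.14, -0.0, 1.866]
force: [-0.2, 0.3, -0.1]
grip_width: 0.0317
```

Emit:
{"op": "move_arm", "data": {
  "targets": [
    [0,0,0,0,0,0],
    [0,0,0.001,0,0,0],
    [0,0,0.002,0,0,0],
    [0,0,0.003,0,0,0],
    [0,0,0.003,0,0,0]
  ]
}}

```text
time_s: 25.72
ee_pos: [0.5305, 0.042, 0.0518]
eef_rot: [3.141, 0.0, 1.867]
force: [0.5, 0.2, -0.5]
grip_width: 0.0317
```

Emit:
{"op": "move_arm", "data": {
  "targets": [
    [0,0,0,0,0,0],
    [0,0,0,0,0,0],
    [0,0,0,0,0,0],
    [0,0,0,0,0,0],
    [0,0,0,0,0,0]
  ],
  "fingers": 0.1
}}

```text
time_s: 26.13
ee_pos: [0.5304, 0.042, 0.0516]
eef_rot: [3.141, 0.0, 1.867]
force: [0.7, -0.0, -0.4]
grip_width: 0.0512
```

Emit:
{"op": "move_arm", "data": {
  "targets": [
    [0,0,-0.004,0,0,0],
    [0,0,-0.011,0,0,0],
    [0,0,-0.023,0,0,0],
    [0,0,-0.04,0,0,0],
    [0,0,-0.058,0,0,0]
  ]
}}

```text
time_s: 26.55
ee_pos: [0.5302, 0.042, 0.1105]
eef_rot: [-3.141, -0.0, 1.867]
force: [-0.3, 0.0, 0.1]
grip_width: 0.0516
```

Emit:
{"op": "move_arm", "data": {
  "targets": [
    [0,0,-0.019,0,0,0],
    [0,0,-0.036,0,0,0],
    [0,0,-0.048,0,0,0],
    [0,0,-0.055,0,0,0],
    [0,0,-0.059,0,0,0]
  ]
}}

```text
time_s: 26.97
ee_pos: [0.5306, 0.042, 0.1698]
eef_rot: [3.14, 0.0, 1.867]
force: [0.3, -0.1, -0.2]
grip_width: 0.0518
```

Emit:
{"op": "move_arm", "data": {
  "targets": [
    [-0.005,-0.001,0,0,0,-0.01],
    [-0.012,-0.002,0,0,0,-0.02],
    [-0.023,-0.004,0,0,0,-0.04],
    [-0.037,-0.006,0,0,0,-0.06],
    [-0.055,-0.009,0,0,0,-0.09]
  ]
}}

```text
time_s: 27.38
ee_pos: [0.5375, -0.0139, 0.1676]
eef_rot: [-3.14, -0.001, 1.915]
force: [0.0, -0.5, -0.1]
grip_width: 0.0517
```

Emit:
{"op": "move_arm", "data": {
  "targets": [
    [-0.023,-0.004,0,0,0,-0.04],
    [-0.049,-0.01,0,0,0,-0.09],
    [-0.078,-0.016,0,0,0,-0.14],
    [-0.109,-0.022,0,0,0,-0.19],
    [-0.141,-0.029,0,0,0,-0.24]
  ]
}}

```text
time_s: 27.8
ee_pos: [0.5575, -0.1577, 0.1675]
eef_rot: [-3.141, -0.001, 2.041]
force: [0.2, -0.0, -0.4]
grip_width: 0.0519
```

Emit:
{"op": "move_arm", "data": {
  "targets": [
    [-0.031,-0.01,0,0,0,-0.06],
    [-0.062,-0.02,0,0,0,-0.11],
    [-0.09,-0.03,0,0,0,-0.16],
    [-0.115,-0.038,0,0,0,-0.21],
    [-0.136,-0.046,0,0,0,-0.24]
  ]
}}

```text
time_s: 28.22
ee_pos: [0.5777, -0.3004, 0.1671]
eef_rot: [-3.141, -0.002, 2.166]
force: [0.3, -0.0, -0.2]
grip_width: 0.0518
```

Emit:
{"op": "move_arm", "data": {
  "targets": [
    [-0.017,-0.008,0,0,0,-0.04],
    [-0.03,-0.014,0,0,0,-0.06],
    [-0.04,-0.019,0,0,0,-0.08],
    [-0.046,-0.022,0,0,0,-0.09],
    [-0.051,-0.024,0,0,0,-0.1]
  ]
}}

```text
time_s: 28.63
ee_pos: [0.5865, -0.3546, 0.1674]
eef_rot: [-3.141, -0.001, 2.217]
force: [-0.8, 0.6, 0.6]
grip_width: 0.0519
```

```bash
python3 - <<'E'
from plan import *
chk(); im=ctrl.camera('top'); save('pics/top4.png',im)
chk(); sync(); c=load(); print(np.round(c,4))
go((.587,-.354,.022,127,10,'dn'))
E
```

```text
t 28.63 meas-cmd mm/deg [-1.  -0.7 -2.1] -0.02 grip 51.9 F [-0.8  0.6  0.6] q [-0.6   0.64  1.12 -0.    1.38 -1.24]
t 28.68 meas-cmd mm/deg [-0.9 -1.  -1.9] -0.01 grip 51.7 F [-0.  -0.3  1.5] q [-0.6   0.64  1.12 -0.    1.38 -1.24]
[  0.5866  -0.3549   0.1676 127.0474]
dn [[0,0,.005,0,0,0],[0,0,.014,0,0,0],[0,0,.029,0,0,0],[0,0,.049,0,0,0],[0,0,.073,0,0,0]]
dn [[0,.001,.023,0,0,0],[0,.001,.044,0,0,0],[0,.001,.059,0,0,0],[.001,.001,.068,0,0,0],[.001,.001,.073,0,0,0]]
```

Emit:
{"op": "move_arm", "data": {
  "targets": [
    [0,0,0.005,0,0,0],
    [0,0,0.014,0,0,0],
    [0,0,0.029,0,0,0],
    [0,0,0.049,0,0,0],
    [0,0,0.073,0,0,0]
  ]
}}

```text
time_s: 29.1
ee_pos: [0.5873, -0.353, 0.095]
eef_rot: [3.141, 0.001, 2.218]
force: [0.3, -0.0, -0.6]
grip_width: 0.0518
```

Emit:
{"op": "move_arm", "data": {
  "targets": [
    [0,0,0.023,0,0,0],
    [0,0.001,0.044,0,0,0],
    [0,0.001,0.059,0,0,0],
    [0.001,0.001,0.068,0,0,0],
    [0.001,0.001,0.074,0,0,0]
  ]
}}

```text
time_s: 29.52
ee_pos: [0.5867, -0.3512, 0.0199]
eef_rot: [-3.141, -0.002, 2.218]
force: [0.2, 0.5, 0.5]
grip_width: 0.0517
```

Emit:
{"op": "move_arm", "data": {
  "targets": [
    [0,0,0,0,0,0],
    [0,0,0,0,0,0],
    [0,0,0,0,0,0],
    [0,0,0,0,0,0],
    [0,0,0,0,0,0]
  ],
  "fingers": -1,
  "grip_force": 12
}}

```text
time_s: 29.93
ee_pos: [0.5875, -0.3524, 0.0224]
eef_rot: [3.141, 0.001, 2.218]
force: [-0.1, -0.7, 3.8]
grip_width: 0.0234
```

```bash
python3 - <<'E'
from plan import *
carry(.636,.0955,127,.459,-.2395,27,25,25)
E
```

```text
t 29.93 meas-cmd mm/deg [0.7 1.1 0.8] 0.01 grip 23.4 F [-0.1 -0.7  3.8] q [-0.59  0.78  1.24 -0.    1.12 -1.24]
[ 5.875000e-01 -3.524000e-01  2.240000e-02  1.270559e+02]
lift [[0,0,-.005,0,0,0],[0,0,-.014,0,0,0],[0,0,-.029,0,0,0],[0,0,-.05,0,0,0],[0,0,-.074,0,0,0]]
lift [[0,0,-.024,0,0,0],[0,0,-.045,0,0,0],[0,0,-.06,0,0,0],[0,0,-.069,0,0,0],[0,0,-.074,0,0,0]]
topad [[.003,.003,0,0,0,0],[.008,.007,0,0,0,0],[.013,.013,0,0,0,0],[.021,.02,0,0,0,0],[.031,.029,0,0,0,0]]
topad [[.012,.011,0,0,0,0],[.026,.024,0,0,0,0],[.042,.04,0,0,0,0],[.06,.057,0,0,0,0],[.08,.075,0,0,0,0]]
topad [[.021,.02,0,0,0,0],[.042,.04,0,0,0,0],[.064,.061,0,0,0,0],[.085,.081,0,0,0,0],[.106,.1,0,0,0,0]]
topad [[.02,.019,0,0,0,0],[.038,.036,0,0,0,0],[.054,.051,0,0,0,0],[.069,.065,0,0,0,0],[.081,.076,0,0,0,0]]
topad [[.009,.009,0,0,0,0],[.017,.016,0,0,0,0],[.023,.021,0,0,0,0],[.027,.025,0,0,0,0],[.03,.029,0,0,0,0]]
dn [[0,0,.004,0,0,0],[0,0,.011,0,0,0],[0,0,.022,0,0,0],[0,0,.039,0,0,0],[0,0,.057,0,0,0]]
dn [[0,0,.018,0,0,0],[0,0,.035,0,0,0],[0,0,.046,0,0,0],[0,0,.053,0,0,0],[0,0,.057,0,0,0]]
place [[0,0,0,0,0,0],[0,0,.0
[... 185 characters left out ...]
0,0,0],[0,0,-.036,0,0,0],[0,0,-.048,0,0,0],[0,0,-.055,0,0,0],[0,0,-.059,0,0,0]]
next [[-.002,-.004,0,0,0,.03],[-.004,-.008,0,0,0,.08],[-.007,-.014,0,0,0,.14],[-.01,-.022,0,0,0,.21],[-.015,-.032,0,0,0,.31]]
next [[-.008,-.012,0,0,0,.12],[-.017,-.025,0,0,0,.27],[-.028,-.041,0,0,0,.43],[-.04,-.058,0,0,0,.62],[-.052,-.077,0,0,0,.82]]
next [[-.021,-.012,0,0,0,.21],[-.042,-.025,0,0,0,.43],[-.063,-.038,0,0,0,.65],[-.085,-.051,0,0,0,.87],[-.105,-.063,0,0,0,1.08]]
next [[-.023,.001,0,0,0,.2],[-.044,.001,0,0,0,.38],[-.063,.002,0,0,0,.55],[-.079,.002,0,0,0,.69],[-.093,.002,0,0,0,.81]]
next [[-.01,.005,0,0,0,.1],[-.018,.009,0,0,0,.18],[-.024,.012,0,0,0,.24],[-.028,.014,0,0,0,.28],[-.032,.016,0,0,0,.32]]
```

Emit:
{"op": "move_arm", "data": {
  "targets": [
    [0,0,-0.005,0,0,0],
    [0,0,-0.014,0,0,0],
    [0,0,-0.029,0,0,0],
    [0,0,-0.05,0,0,0],
    [0,0,-0.074,0,0,0]
  ]
}}

```text
time_s: 30.35
ee_pos: [0.5869, -0.352, 0.0964]
eef_rot: [-3.141, -0.001, 2.217]
force: [-0.1, 0.1, -1.4]
grip_width: 0.023
```

Emit:
{"op": "move_arm", "data": {
  "targets": [
    [0,0,-0.024,0,0,0],
    [0,0,-0.045,0,0,0],
    [0,0,-0.06,0,0,0],
    [0,0,-0.069,0,0,0],
    [0,0,-0.074,0,0,0]
  ]
}}

```text
time_s: 30.77
ee_pos: [0.5875, -0.3524, 0.1715]
eef_rot: [3.141, 0.002, 2.218]
force: [0.5, 0.4, -1.3]
grip_width: 0.0234
```

Emit:
{"op": "move_arm", "data": {
  "targets": [
    [0.003,0.003,0,0,0,0],
    [0.008,0.007,0,0,0,0],
    [0.013,0.013,0,0,0,0],
    [0.021,0.02,0,0,0,0],
    [0.031,0.029,0,0,0,0]
  ]
}}

```text
time_s: 31.18
ee_pos: [0.5915, -0.3089, 0.1687]
eef_rot: [-3.141, -0.001, 2.217]
force: [1.0, 0.2, -1.1]
grip_width: 0.0233
```

Emit:
{"op": "move_arm", "data": {
  "targets": [
    [0.012,0.011,0,0,0,0],
    [0.026,0.024,0,0,0,0],
    [0.042,0.04,0,0,0,0],
    [0.06,0.057,0,0,0,0],
    [0.08,0.075,0,0,0,0]
  ]
}}

```text
time_s: 31.6
ee_pos: [0.6032, -0.1987, 0.1694]
eef_rot: [3.142, -0.0, 2.218]
force: [1.3, 0.5, 0.7]
grip_width: 0.0235
```

Emit:
{"op": "move_arm", "data": {
  "targets": [
    [0.021,0.02,0,0,0,0],
    [0.042,0.04,0,0,0,0],
    [0.064,0.061,0,0,0,0],
    [0.085,0.081,0,0,0,0],
    [0.106,0.1,0,0,0,0]
  ]
}}

```text
time_s: 32.02
ee_pos: [0.6189, -0.0531, 0.1696]
eef_rot: [3.141, -0.0, 2.219]
force: [0.0, -0.7, 0.0]
grip_width: 0.0233
```

Emit:
{"op": "move_arm", "data": {
  "targets": [
    [0.02,0.019,0,0,0,0],
    [0.038,0.036,0,0,0,0],
    [0.054,0.051,0,0,0,0],
    [0.069,0.065,0,0,0,0],
    [0.081,0.076,0,0,0,0]
  ]
}}

```text
time_s: 32.43
ee_pos: [0.6305, 0.0574, 0.1695]
eef_rot: [3.142, -0.0, 2.219]
force: [-0.0, 0.0, -0.2]
grip_width: 0.0233
```

Emit:
{"op": "move_arm", "data": {
  "targets": [
    [0.009,0.009,0,0,0,0],
    [0.017,0.016,0,0,0,0],
    [0.023,0.021,0,0,0,0],
    [0.027,0.025,0,0,0,0],
    [0.03,0.029,0,0,0,0]
  ]
}}

```text
time_s: 32.85
ee_pos: [0.6361, 0.0961, 0.1695]
eef_rot: [-3.142, -0.0, 2.217]
force: [-0.2, 0.4, 1.1]
grip_width: 0.0233
```

Emit:
{"op": "move_arm", "data": {
  "targets": [
    [0,0,0.004,0,0,0],
    [0,0,0.011,0,0,0],
    [0,0,0.022,0,0,0],
    [0,0,0.039,0,0,0],
    [0,0,0.057,0,0,0]
  ]
}}

```text
time_s: 33.27
ee_pos: [0.636, 0.0951, 0.1112]
eef_rot: [3.142, 0.0, 2.217]
force: [-0.1, -0.2, -0.9]
grip_width: 0.0232
```

Emit:
{"op": "move_arm", "data": {
  "targets": [
    [0,0,0.018,0,0,0],
    [0,0,0.035,0,0,0],
    [0,0,0.046,0,0,0],
    [0,0,0.053,0,0,0],
    [0,0,0.057,0,0,0]
  ]
}}

```text
time_s: 33.68
ee_pos: [0.6358, 0.0954, 0.0543]
eef_rot: [-3.14, -0.001, 2.217]
force: [-0.2, -0.6, 0.4]
grip_width: 0.0234
```

Emit:
{"op": "move_arm", "data": {
  "targets": [
    [0,0,0,0,0,0],
    [0,0,0.001,0,0,0],
    [0,0,0.002,0,0,0],
    [0,0,0.003,0,0,0],
    [0,0,0.003,0,0,0]
  ]
}}

```text
time_s: 34.1
ee_pos: [0.6362, 0.0958, 0.0528]
eef_rot: [3.141, 0.0, 2.218]
force: [-0.3, -1.3, -0.9]
grip_width: 0.0235
```

Emit:
{"op": "move_arm", "data": {
  "targets": [
    [0,0,0,0,0,0],
    [0,0,0,0,0,0],
    [0,0,0,0,0,0],
    [0,0,0,0,0,0],
    [0,0,0,0,0,0]
  ],
  "fingers": -0.05
}}

```text
time_s: 34.52
ee_pos: [0.6362, 0.0958, 0.0526]
eef_rot: [3.142, 0.0, 2.218]
force: [-0.7, -0.2, -0.2]
grip_width: 0.0444
```

Emit:
{"op": "move_arm", "data": {
  "targets": [
    [0,0,-0.004,0,0,0],
    [0,0,-0.011,0,0,0],
    [0,0,-0.023,0,0,0],
    [0,0,-0.04,0,0,0],
    [0,0,-0.058,0,0,0]
  ]
}}

```text
time_s: 34.93
ee_pos: [0.6361, 0.0957, 0.1121]
eef_rot: [3.142, 0.0, 2.218]
force: [-0.3, -0.4, -0.3]
grip_width: 0.0448
```

Emit:
{"op": "move_arm", "data": {
  "targets": [
    [0,0,-0.019,0,0,0],
    [0,0,-0.036,0,0,0],
    [0,0,-0.048,0,0,0],
    [0,0,-0.055,0,0,0],
    [0,0,-0.059,0,0,0]
  ]
}}

```text
time_s: 35.35
ee_pos: [0.6363, 0.0958, 0.1708]
eef_rot: [3.14, 0.001, 2.218]
force: [-0.7, -1.0, 0.3]
grip_width: 0.0448
```

Emit:
{"op": "move_arm", "data": {
  "targets": [
    [-0.002,-0.004,0,0,0,0.03],
    [-0.004,-0.008,0,0,0,0.08],
    [-0.007,-0.014,0,0,0,0.14],
    [-0.01,-0.022,0,0,0,0.21],
    [-0.015,-0.032,0,0,0,0.31]
  ],
  "fingers": 0.15
}}

```text
time_s: 35.77
ee_pos: [0.6189, 0.064, 0.1686]
eef_rot: [-3.14, -0.001, 2.052]
force: [-0.1, -0.1, -0.0]
grip_width: 0.054
```

Emit:
{"op": "move_arm", "data": {
  "targets": [
    [-0.008,-0.012,0,0,0,0.12],
    [-0.017,-0.025,0,0,0,0.27],
    [-0.028,-0.041,0,0,0,0.43],
    [-0.04,-0.058,0,0,0,0.62],
    [-0.052,-0.077,0,0,0,0.82]
  ]
}}

```text
time_s: 36.18
ee_pos: [0.5747, -0.0185, 0.1687]
eef_rot: [-3.14, -0.0, 1.619]
force: [0.3, -0.2, -0.2]
grip_width: 0.0541
```

Emit:
{"op": "move_arm", "data": {
  "targets": [
    [-0.021,-0.012,0,0,0,0.21],
    [-0.042,-0.025,0,0,0,0.43],
    [-0.063,-0.038,0,0,0,0.65],
    [-0.085,-0.051,0,0,0,0.85],
    [-0.105,-0.063,0,0,0,1.0]
  ]
}}

```text
time_s: 36.6
ee_pos: [0.5172, -0.1271, 0.1689]
eef_rot: [-3.141, 0.0, 1.094]
force: [0.6, 0.9, -0.2]
grip_width: 0.054
```

Emit:
{"op": "move_arm", "data": {
  "targets": [
    [-0.023,0,0,0,0,0.2],
    [-0.044,0,0,0,0,0.4],
    [-0.063,-0.001,0,0,0,0.59],
    [-0.079,-0.001,0,0,0,0.76],
    [-0.093,-0.002,0,0,0,0.89]
  ]
}}

```text
time_s: 37.02
ee_pos: [0.4736, -0.2089, 0.1689]
eef_rot: [-3.141, 0.001, 0.629]
force: [0.0, 0.6, -0.3]
grip_width: 0.0539
```

Emit:
{"op": "move_arm", "data": {
  "targets": [
    [-0.01,0.005,0,0,0,0.1],
    [-0.018,0.009,0,0,0,0.18],
    [-0.024,0.012,0,0,0,0.24],
    [-0.028,0.014,0,0,0,0.28],
    [-0.032,0.016,0,0,0,0.32]
  ]
}}

```text
time_s: 37.43
ee_pos: [0.4584, -0.2398, 0.1694]
eef_rot: [-3.141, 0.0, 0.467]
force: [0.0, -0.3, -0.4]
grip_width: 0.054
```

```bash
python3 - <<'E'
from plan import *
im=ctrl.camera('top'); save('pics/top5.png',im)
save('pics/c5.png',crop(im,130,140,390,290,3))
chk(); sync(); c=load(); print(np.round(c,4))
go((.459,-.2395,.021,27,10,'dn'))
E
```

```text
t 37.48 meas-cmd mm/deg [-0.8 -0.3 -1. ] -0.17 grip 54.0 F [ 0.4 -0.3  0.3] q [-0.55  0.26  1.66 -0.    1.22  0.55]
[ 0.4582 -0.2402  0.1694 26.6814]
dn [[0,0,.005,0,0,0],[0,0,.014,0,0,0],[0,0,.029,0,0,0],[0,0,.05,0,0,0],[.001,0,.074,0,0,-.01]]
dn [[0,0,.024,0,0,0],[0,0,.045,0,0,0],[0,0,.061,0,0,0],[0,0,.07,0,0,0],[0,0,.074,0,0,0]]
```

View pics/c5.png

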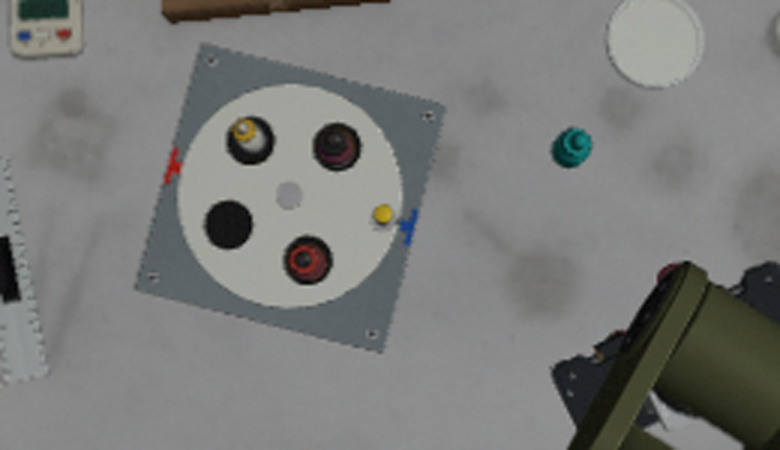

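Emit:
{"op": "move_arm", "data": {
  "targets": [
    [0,0,0.005,0,0,0],
    [0,0,0.014,0,0,0],
    [0,0,0.029,0,0,0],
    [0,0,0.05,0,0,0],
    [0.001,0,0.074,0,0,-0.01]
  ]
}}

```text
time_s: 37.9
ee_pos: [0.4597, -0.2388, 0.0945]
eef_rot: [3.141, -0.001, 0.475]
force: [0.7, -0.3, -0.3]
grip_width: 0.0537
```

Emit:
{"op": "move_arm", "data": {
  "targets": [
    [0,0,0.024,0,0,0],
    [0,0,0.045,0,0,0],
    [0,0,0.061,0,0,0],
    [0,0,0.07,0,0,0],
    [0,0,0.075,0,0,0]
  ]
}}

```text
time_s: 38.32
ee_pos: [0.459, -0.2385, 0.0189]
eef_rot: [-3.14, 0.001, 0.475]
force: [0.3, -0.1, 0.9]
grip_width: 0.0539
```

Emit:
{"op": "move_arm", "data": {
  "targets": [
    [0,0,0,0,0,0],
    [0,0,0,0,0,0],
    [0,0,0,0,0,0],
    [0,0,0,0,0,0],
    [0,0,0,0,0,0]
  ],
  "fingers": -1,
  "grip_force": 15
}}

```text
time_s: 38.73
ee_pos: [0.46, -0.2395, 0.0214]
eef_rot: [3.14, -0.001, 0.474]
force: [-0.1, -0.1, 4.9]
grip_width: 0.0315
```

```bash
python3 - <<'E'
from plan import *
carry(.5608,.1128,27,.45,-.06,90,25,15)
E
```

```text
t 38.73 meas-cmd mm/deg [ 0.9  0.3 -0. ] 0.18 grip 31.5 F [-0.1 -0.1  4.9] q [-0.55  0.46  1.77  0.    0.9   0.55]
[ 4.60000e-01 -2.39500e-01  2.14000e-02  2.71583e+01]
lift [[0,0,-.005,0,0,0],[0,0,-.014,0,0,0],[0,0,-.029,0,0,0],[0,0,-.05,0,0,0],[0,0,-.074,0,0,0]]
lift [[0,0,-.024,0,0,0],[0,0,-.045,0,0,0],[0,0,-.06,0,0,0],[0,0,-.069,0,0,0],[0,0,-.074,0,0,0]]
topad [[.003,-.003,0,0,0,0],[.006,-.006,0,0,0,0],[.01,-.011,0,0,0,0],[.016,-.017,0,0,0,0],[.023,-.025,0,0,0,0]]
topad [[.01,-.01,0,0,0,0],[.02,-.021,0,0,0,0],[.033,-.035,0,0,0,0],[.047,-.049,0,0,0,0],[.062,-.065,0,0,0,0]]
topad [[.016,-.017,0,0,0,0],[.032,-.035,0,0,0,0],[.049,-.053,0,0,0,0],[.065,-.07,0,0,0,0],[.081,-.087,0,0,0,0]]
topad [[.015,-.016,0,0,0,0],[.029,-.031,0,0,0,0],[.041,-.044,0,0,0,0],[.052,-.056,0,0,0,0],[.061,-.065,0,0,0,0]]
topad [[.008,-.008,0,0,0,0],[.013,-.014,0,0,0,.01],[.018,-.019,0,0,0,.01],[.021,-.023,0,0,0,.01],[.024,-.025,0,0,0,.01]]
dn [[0,0,.004,0,0,0],[0,0,.011,0,0,0],[0,0,.022,0,0,0],[0,0,.039,0,0,0],[0,0,.057,0,0,0]]
dn [[0,0,.018,0,0,0],[0,0,.035,0,0,0],[0,0,.046,0,0,0],[0,0,.053,0,0,0],[0,0,.057,0,0,0]]
place [[0,0,0,0,0,0],[0,0,.001,0,0,0],[0,0,.002,0,0,0],[0,0,.003,0,0,0],[0,0,.003,0,0,0]]
OPEN lift [[0,0,-.004,0,0,0],[0,0,-.011,0,0,0],[0,0,-.023,0,0,0],[0,0,-.04,0,0,0],[0,0,-.058,0,0,0]]
OPEN lift [[0,0,-.019,0,0,0],[0,0,-.036,0,0,0],[0,0,-.048,0,0,0],[0,0,-.055,0,0,0],[0,0,-.059,0,0,0]]too fast 0.022633559933922943 6.954376037133386
```

Emit:
{"op": "move_arm", "data": {
  "targets": [
    [0,0,-0.005,0,0,0],
    [0,0,-0.014,0,0,0],
    [0,0,-0.029,0,0,0],
    [0,0,-0.05,0,0,0],
    [0,0,-0.074,0,0,0]
  ]
}}

```text
time_s: 39.15
ee_pos: [0.459, -0.2389, 0.0955]
eef_rot: [-3.141, 0.001, 0.474]
force: [0.1, -0.6, -0.5]
grip_width: 0.0315
```

Emit:
{"op": "move_arm", "data": {
  "targets": [
    [0,0,-0.024,0,0,0],
    [0,0,-0.045,0,0,0],
    [0,0,-0.06,0,0,0],
    [0,0,-0.069,0,0,0],
    [0,0,-0.074,0,0,0]
  ]
}}

```text
time_s: 39.57
ee_pos: [0.4597, -0.2393, 0.1702]
eef_rot: [3.14, -0.001, 0.474]
force: [0.5, -0.8, -0.0]
grip_width: 0.0319
```

Emit:
{"op": "move_arm", "data": {
  "targets": [
    [0.003,-0.003,0,0,0,0],
    [0.006,-0.006,0,0,0,0],
    [0.01,-0.011,0,0,0,0],
    [0.016,-0.017,0,0,0,0],
    [0.023,-0.025,0,0,0,0]
  ]
}}

```text
time_s: 39.98
ee_pos: [0.4686, -0.2056, 0.1679]
eef_rot: [-3.141, 0.001, 0.474]
force: [-0.6, -1.1, -0.8]
grip_width: 0.0318
```

Emit:
{"op": "move_arm", "data": {
  "targets": [
    [0.01,-0.01,0,0,0,0],
    [0.02,-0.021,0,0,0,0],
    [0.033,-0.035,0,0,0,0],
    [0.047,-0.049,0,0,0,0],
    [0.062,-0.065,0,0,0,0]
  ]
}}

```text
time_s: 40.4
ee_pos: [0.4942, -0.1187, 0.1682]
eef_rot: [-3.141, 0.0, 0.474]
force: [0.2, -0.3, -1.0]
grip_width: 0.032
```

Emit:
{"op": "move_arm", "data": {
  "targets": [
    [0.016,-0.017,0,0,0,0],
    [0.032,-0.035,0,0,0,0],
    [0.049,-0.053,0,0,0,0],
    [0.065,-0.07,0,0,0,0],
    [0.081,-0.087,0,0,0,0]
  ]
}}

```text
time_s: 40.82
ee_pos: [0.5263, -0.0037, 0.1682]
eef_rot: [-3.141, 0.0, 0.475]
force: [-0.3, -1.5, 0.7]
grip_width: 0.0315
```

Emit:
{"op": "move_arm", "data": {
  "targets": [
    [0.015,-0.016,0,0,0,0],
    [0.029,-0.031,0,0,0,0],
    [0.041,-0.044,0,0,0,0],
    [0.052,-0.056,0,0,0,0],
    [0.061,-0.065,0,0,0,0]
  ]
}}

```text
time_s: 41.23
ee_pos: [0.5508, 0.0819, 0.1681]
eef_rot: [-3.141, 0.001, 0.475]
force: [-0.7, -0.6, -0.6]
grip_width: 0.0313
```

Emit:
{"op": "move_arm", "data": {
  "targets": [
    [0.008,-0.008,0,0,0,0],
    [0.013,-0.014,0,0,0,0.01],
    [0.018,-0.019,0,0,0,0.01],
    [0.021,-0.023,0,0,0,0.01],
    [0.024,-0.025,0,0,0,0.01]
  ]
}}

```text
time_s: 41.65
ee_pos: [0.561, 0.1133, 0.1685]
eef_rot: [-3.142, 0.0, 0.469]
force: [-1.3, 1.1, -1.1]
grip_width: 0.0317
```

Emit:
{"op": "move_arm", "data": {
  "targets": [
    [0,0,0.004,0,0,0],
    [0,0,0.011,0,0,0],
    [0,0,0.022,0,0,0],
    [0,0,0.039,0,0,0],
    [0,0,0.057,0,0,0]
  ]
}}

```text
time_s: 42.07
ee_pos: [0.5608, 0.1125, 0.1103]
eef_rot: [3.141, -0.0, 0.468]
force: [-0.2, -0.1, -0.4]
grip_width: 0.0318
```

Emit:
{"op": "move_arm", "data": {
  "targets": [
    [0,0,0.018,0,0,0],
    [0,0,0.035,0,0,0],
    [0,0,0.046,0,0,0],
    [0,0,0.053,0,0,0],
    [0,0,0.057,0,0,0]
  ]
}}

```text
time_s: 42.48
ee_pos: [0.5606, 0.1127, 0.0534]
eef_rot: [-3.141, 0.001, 0.468]
force: [0.0, -0.9, -0.3]
grip_width: 0.0316
```

Emit:
{"op": "move_arm", "data": {
  "targets": [
    [0,0,0,0,0,0],
    [0,0,0.001,0,0,0],
    [0,0,0.002,0,0,0],
    [0,0,0.003,0,0,0],
    [0,0,0.003,0,0,0]
  ]
}}

```text
time_s: 42.9
ee_pos: [0.5611, 0.113, 0.0518]
eef_rot: [3.141, -0.0, 0.469]
force: [0.3, 0.1, -1.0]
grip_width: 0.0314
```

Emit:
{"op": "move_arm", "data": {
  "targets": [
    [0,0,0,0,0,0],
    [0,0,0,0,0,0],
    [0,0,0,0,0,0],
    [0,0,0,0,0,0],
    [0,0,0,0,0,0]
  ],
  "fingers": 0.1
}}

```text
time_s: 43.32
ee_pos: [0.561, 0.113, 0.0516]
eef_rot: [3.142, -0.0, 0.469]
force: [0.2, -1.0, 0.6]
grip_width: 0.0517
```

Emit:
{"op": "move_arm", "data": {
  "targets": [
    [0,0,-0.004,0,0,0],
    [0,0,-0.011,0,0,0],
    [0,0,-0.023,0,0,0],
    [0,0,-0.04,0,0,0],
    [0,0,-0.058,0,0,0]
  ]
}}

```text
time_s: 43.73
ee_pos: [0.5609, 0.1129, 0.1111]
eef_rot: [3.142, -0.0, 0.469]
force: [-0.7, -0.4, 0.2]
grip_width: 0.0518
```

Emit:
{"op": "move_arm", "data": {
  "targets": [
    [0,0,-0.019,0,0,0],
    [0,0,-0.036,0,0,0],
    [0,0,-0.048,0,0,0],
    [0,0,-0.055,0,0,0],
    [0,0,-0.059,0,0,0]
  ]
}}

```text
time_s: 44.15
ee_pos: [0.5612, 0.1129, 0.1698]
eef_rot: [3.141, -0.001, 0.469]
force: [-0.4, 0.2, 0.2]
grip_width: 0.0514
```

```bash
python3 - <<'E'
from plan import *
chk(); sync()
go((.42,-.05,.17,77,15,'away'))
E
```

```text
t 44.15 meas-cmd mm/deg [-0.3  0.3  0.4] -0.0 grip 51.4 F [-0.4  0.2  0.2] q [ 0.13  0.38  1.5  -0.    1.26  1.24]
away [[-.004,.002,0,0,0,-.03],[-.01,.004,0,0,0,-.08],[-.019,.008,0,0,0,-.16],[-.032,.013,0,0,0,-.26],[-.048,.02,0,0,0,-.4]]
away [[-.021,.003,0,0,0,-.17],[-.043,.007,0,0,0,-.34],[-.067,.012,0,0,0,-.53],[-.089,.016,0,0,0,-.71],[-.11,.02,0,0,0,-.87]]
away [[-.017,-.005,0,0,0,-.14],[-.03,-.009,0,0,0,-.25],[-.04,-.012,0,0,0,-.32],[-.046,-.013,0,0,0,-.37],[-.05,-.015,0,0,0,-.4]]
```

```bash
sed -i 's/^C=.*/C=np.array([.5893,.0584]); PR=.086/' plan.py; python3 - <<'E'
from plan import *
f=np.radians(257.03); p=C+PR*np.array([np.cos(f),np.sin(f)]); print(p)
sync()
go((*p,.17,70,15,'over'),(*p,.052,70,10,'dn'))
E
```

```text
[ 0.56999809 -0.02540594]
over [[-.001,.002,0,0,0,-.03],[-.003,.006,0,0,0,-.07],[-.005,.012,0,0,0,-.13],[-.009,.02,0,0,0,-.23],[-.013,.031,0,0,0,-.35]]
over [[-.008,.011,0,0,0,-.14],[-.016,.023,0,0,0,-.29],[-.024,.036,0,0,0,-.45],[-.032,.048,0,0,0,-.6],[-.04,.059,0,0,0,-.74]]
over [[-.01,.007,0,0,0,-.12],[-.017,.012,0,0,0,-.21],[-.022,.015,0,0,0,-.28],[-.026,.018,0,0,0,-.32],[-.028,.019,0,0,0,-.35]]
dn [[0,0,.004,0,0,0],[0,0,.011,0,0,0],[0,0,.023,0,0,0],[0,0,.04,0,0,0],[0,0,.059,0,0,0]]
dn [[0,0,.019,0,0,0],[0,0,.036,0,0,0],[0,0,.048,0,0,0],[0,0,.055,0,0,0],[0,0,.059,0,0,0]]
```

Emit:
{"op": "move_arm", "data": {
  "targets": [
    [-0.001,0.002,0,0,0,-0.03],
    [-0.003,0.006,0,0,0,-0.07],
    [-0.005,0.012,0,0,0,-0.13],
    [-0.009,0.02,0,0,0,-0.23],
    [-0.013,0.031,0,0,0,-0.35]
  ],
  "fingers": -0.15,
  "grip_force": 6
}}

```text
time_s: 44.57
ee_pos: [0.5628, 0.0792, 0.1674]
eef_rot: [-3.141, 0.002, 0.656]
force: [-0.2, -0.6, 0.3]
grip_width: 0.0402
```

Emit:
{"op": "move_arm", "data": {
  "targets": [
    [-0.008,0.011,0,0,0,-0.14],
    [-0.016,0.023,0,0,0,-0.29],
    [-0.024,0.036,0,0,0,-0.45],
    [-0.032,0.048,0,0,0,-0.6],
    [-0.04,0.059,0,0,0,-0.74]
  ]
}}

```text
time_s: 44.98
ee_pos: [0.567, 0.0073, 0.1674]
eef_rot: [-3.14, 0.001, 1.044]
force: [-0.7, -1.3, 0.9]
grip_width: 0.0399
```

Emit:
{"op": "move_arm", "data": {
  "targets": [
    [-0.01,0.007,0,0,0,-0.12],
    [-0.017,0.012,0,0,0,-0.21],
    [-0.022,0.015,0,0,0,-0.28],
    [-0.026,0.018,0,0,0,-0.32],
    [-0.028,0.019,0,0,0,-0.35]
  ]
}}

```text
time_s: 45.4
ee_pos: [0.5692, -0.0262, 0.1675]
eef_rot: [-3.14, 0.0, 1.224]
force: [-0.5, -0.4, -0.4]
grip_width: 0.04
```

Emit:
{"op": "move_arm", "data": {
  "targets": [
    [0,0,0.004,0,0,0],
    [0,0,0.011,0,0,0],
    [0,0,0.023,0,0,0],
    [0,0,0.04,0,0,0],
    [0,0,0.059,0,0,0]
  ]
}}

```text
time_s: 45.82
ee_pos: [0.5694, -0.0252, 0.1081]
eef_rot: [3.141, -0.0, 1.223]
force: [0.2, 0.2, 0.6]
grip_width: 0.0401
```

Emit:
{"op": "move_arm", "data": {
  "targets": [
    [0,0,0.019,0,0,0],
    [0,0,0.036,0,0,0],
    [0,0,0.048,0,0,0],
    [0,0,0.055,0,0,0],
    [0,0,0.059,0,0,0]
  ]
}}

```text
time_s: 46.23
ee_pos: [0.5691, -0.0253, 0.0493]
eef_rot: [-3.14, 0.0, 1.223]
force: [0.9, -0.0, -0.0]
grip_width: 0.0401
```

Emit:
{"op": "move_arm", "data": {
  "targets": [
    [0,0,0,0,0,0],
    [0,0,0,0,0,0],
    [0,0,0,0,0,0],
    [0,0,0,0,0,0],
    [0,0,0,0,0,0]
  ],
  "fingers": -1
}}

```text
time_s: 46.65
ee_pos: [0.57, -0.0256, 0.0512]
eef_rot: [3.14, -0.0, 1.223]
force: [0.2, 0.1, 2.7]
grip_width: 0.0157
```

```bash
python3 - <<'E'
from plan import *
chk(); sync(); c=load(); print(np.round(c,4)); f=np.degrees(np.arctan2(c[1]-C[1],c[0]-C[0]))%360; print(f,np.linalg.norm(c[:2]-C))
emit(arc(f,360+76.73,c[3],225,c[2],60),'')
E
```

```text
t 46.65 meas-cmd mm/deg [ 0.2 -0.1 -0.5] 0.0 grip 15.7 F [0.2 0.1 2.7] q [-0.11  0.51  1.61 -0.    1.02  0.24]
[ 5.70000e-01 -2.56000e-02  5.12000e-02  7.00569e+01]
257.02820539801644 0.08618511405419955
 [[0,0,0,0,0,0],[0,0,0,0,0,0],[0,0,0,0,0,-.01],[0,.001,0,0,0,-.01],[0,.001,0,0,0,-.03]]
 [[0,.001,0,0,0,-.01],[.001,.003,0,0,0,-.04],[.001,.004,0,0,0,-.07],[.001,.006,0,0,0,-.11],[.002,.008,0,0,0,-.15]]
 [[0,.003,0,0,0,-.06],[.001,.006,0,0,0,-.12],[.002,.01,0,0,0,-.19],[.003,.014,0,0,0,-.27],[.004,.018,0,0,0,-.35]]
 [[.001,.005,0,0,0,-.1],[.002,.01,0,0,0,-.2],[.004,.016,0,0,0,-.31],[.007,.021,0,0,0,-.43],[.01,.027,0,0,0,-.55]]
 [[.001,.007,0,0,0,-.13],[.004,.013,0,0,0,-.27],[.007,.02,0,0,0,-.41],[.01,.027,0,0,0,-.56],[.015,.033,0,0,0,-.71]]
 [[.002,.008,0,0,0,-.15],[.005,.015,0,0,0,-.31],[.009,.023,0,0,0,-.47],[.014,.029,0,0,0,-.63],[.02,.036,0,0,0,-.79]]
 [[.003,.008,0,0,0,-.16],[.007,.015,0,0,0,-.32],[.011,.022,0,0,0,-.48],[.017,.028,0,0,0,-.64],[.022,.034,0,0,0,-.79]]
 [[.004,.007,0,0,0,-.16],[.008,.014,0,0,0,-.3],[.012,.02,0,0,0,-.44],[.017,.025,0,0,0,-.58],[.021,.03,0,0,0,-.71]]
 [[.004,.006,0,0,0,-.13],[.007,.011,0,0,0,-.24],[.01,.016,0,0,0,-.35],[.014,.02,0,0,0,-.46],[.017,.023,0,0,0,-.55]]
 [[.003,.004,0,0,0,-.09],[.005,.008,0,0,0,-.17],[.007,.011,0,0,0,-.24],[.009,.013,0,0,0,-.3],[.011,.015,0,0,0,-.35]]
 [[.001,.002,0,0,0,-.05],[.002,.004,0,0,0,-.09],[.003,.005,0,0,0,-.12],[.004,.006,0,0,0,-.14],[.004,.007,0,0,0,-.16]]
 [[.001,.001,0,0,0,-.01],[.001,.001,0,0,0,-.02],[.001,.001,0,0,0,-.02],[.001,.001,0,0,0,-.02],[.001,.001,0,0,0,-.02]]
```

Emit:
{"op": "move_arm", "data": {
  "targets": [
    [0,0,0,0,0,0],
    [0,0,0,0,0,0],
    [0,0,0,0,0,-0.01],
    [0,0.001,0,0,0,-0.01],
    [0,0.001,0,0,0,-0.03]
  ]
}}

```text
time_s: 47.07
ee_pos: [0.571, -0.0258, 0.0512]
eef_rot: [3.14, -0.0, 1.238]
force: [0.5, 0.9, 6.0]
grip_width: 0.0156
```

Emit:
{"op": "move_arm", "data": {
  "targets": [
    [0,0.001,0,0,0,-0.01],
    [0.001,0.003,0,0,0,-0.04],
    [0.001,0.004,0,0,0,-0.07],
    [0.001,0.006,0,0,0,-0.11],
    [0.002,0.008,0,0,0,-0.15]
  ]
}}

```text
time_s: 47.48
ee_pos: [0.5791, -0.027, 0.0512]
eef_rot: [3.14, 0.0, 1.318]
force: [-1.3, -6.3, 5.1]
grip_width: 0.0157
```

Emit:
{"op": "move_arm", "data": {
  "targets": [
    [0,0.003,0,0,0,-0.06],
    [0.001,0.006,0,0,0,-0.12],
    [0.002,0.01,0,0,0,-0.19],
    [0.003,0.014,0,0,0,-0.27],
    [0.004,0.018,0,0,0,-0.35]
  ]
}}

```text
time_s: 47.9
ee_pos: [0.5976, -0.0275, 0.0511]
eef_rot: [3.141, 0.0, 1.502]
force: [-1.6, 0.3, 5.6]
grip_width: 0.0156
```

Emit:
{"op": "move_arm", "data": {
  "targets": [
    [0.001,0.005,0,0,0,-0.1],
    [0.002,0.01,0,0,0,-0.2],
    [0.004,0.016,0,0,0,-0.31],
    [0.007,0.021,0,0,0,-0.43],
    [0.01,0.027,0,0,0,-0.55]
  ]
}}

```text
time_s: 48.32
ee_pos: [0.6254, -0.02, 0.051]
eef_rot: [3.141, 0.001, 1.791]
force: [1.7, -4.3, 3.0]
grip_width: 0.0157
```

Emit:
{"op": "move_arm", "data": {
  "targets": [
    [0.001,0.007,0,0,0,-0.13],
    [0.004,0.013,0,0,0,-0.27],
    [0.007,0.02,0,0,0,-0.41],
    [0.01,0.027,0,0,0,-0.56],
    [0.015,0.033,0,0,0,-0.71]
  ]
}}

```text
time_s: 48.73
ee_pos: [0.6546, 0.002, 0.0509]
eef_rot: [3.141, 0.002, 2.163]
force: [5.6, -6.3, 0.3]
grip_width: 0.0157
```

Emit:
{"op": "move_arm", "data": {
  "targets": [
    [0.002,0.008,0,0,0,-0.15],
    [0.005,0.015,0,0,0,-0.31],
    [0.009,0.023,0,0,0,-0.47],
    [0.014,0.029,0,0,0,-0.63],
    [0.02,0.036,0,0,0,-0.79]
  ]
}}

```text
time_s: 49.15
ee_pos: [0.6736, 0.0389, 0.0509]
eef_rot: [3.141, 0.002, 2.577]
force: [3.8, -3.1, -0.2]
grip_width: 0.0153
```

Emit:
{"op": "move_arm", "data": {
  "targets": [
    [0.003,0.008,0,0,0,-0.16],
    [0.007,0.015,0,0,0,-0.32],
    [0.011,0.022,0,0,0,-0.48],
    [0.017,0.028,0,0,0,-0.64],
    [0.022,0.034,0,0,0,-0.79]
  ]
}}

```text
time_s: 49.57
ee_pos: [0.6728, 0.0801, 0.0508]
eef_rot: [3.141, 0.001, 2.991]
force: [-1.0, -1.2, 3.6]
grip_width: 0.0159
```

Emit:
{"op": "move_arm", "data": {
  "targets": [
    [0.004,0.007,0,0,0,-0.16],
    [0.008,0.014,0,0,0,-0.3],
    [0.012,0.02,0,0,0,-0.44],
    [0.017,0.025,0,0,0,-0.58],
    [0.021,0.03,0,0,0,-0.71]
  ]
}}

```text
time_s: 49.98
ee_pos: [0.656, 0.1128, 0.0507]
eef_rot: [-3.141, 0.0, -2.92]
force: [-4.3, -4.2, 4.1]
grip_width: 0.0157
```

Emit:
{"op": "move_arm", "data": {
  "targets": [
    [0.004,0.006,0,0,0,-0.13],
    [0.007,0.011,0,0,0,-0.24],
    [0.01,0.016,0,0,0,-0.35],
    [0.014,0.02,0,0,0,-0.46],
    [0.017,0.023,0,0,0,-0.55]
  ]
}}

```text
time_s: 50.4
ee_pos: [0.6345, 0.1315, 0.0507]
eef_rot: [-3.141, 0.0, -2.633]
force: [1.0, -2.0, 1.4]
grip_width: 0.0158
```

Emit:
{"op": "move_arm", "data": {
  "targets": [
    [0.003,0.004,0,0,0,-0.09],
    [0.005,0.008,0,0,0,-0.17],
    [0.007,0.011,0,0,0,-0.24],
    [0.009,0.013,0,0,0,-0.3],
    [0.011,0.015,0,0,0,-0.35]
  ]
}}

```text
time_s: 50.82
ee_pos: [0.6178, 0.1393, 0.0507]
eef_rot: [-3.141, 0.001, -2.451]
force: [1.7, 0.9, 0.4]
grip_width: 0.0154
```

Emit:
{"op": "move_arm", "data": {
  "targets": [
    [0.001,0.002,0,0,0,-0.05],
    [0.002,0.004,0,0,0,-0.09],
    [0.003,0.005,0,0,0,-0.12],
    [0.004,0.006,0,0,0,-0.14],
    [0.004,0.007,0,0,0,-0.16]
  ]
}}

```text
time_s: 51.23
ee_pos: [0.6101, 0.1418, 0.0506]
eef_rot: [-3.141, -0.0, -2.368]
force: [-1.1, -6.4, 3.7]
grip_width: 0.0153
```

Emit:
{"op": "move_arm", "data": {
  "targets": [
    [0.001,0.001,0,0,0,-0.01],
    [0.001,0.001,0,0,0,-0.02],
    [0.001,0.001,0,0,0,-0.02],
    [0.001,0.001,0,0,0,-0.02],
    [0.001,0.001,0,0,0,-0.02]
  ]
}}

```text
time_s: 51.65
ee_pos: [0.6088, 0.142, 0.0506]
eef_rot: [-3.142, -0.0, -2.359]
force: [-1.4, -2.3, 4.3]
grip_width: 0.0154
```

```bash
python3 - <<'E'
from plan import *
chk(); o=ctrl.get_obs()['ee_pos']; print(o,np.degrees(np.arctan2(o[1]-C[1],o[0]-C[0])),np.linalg.norm(o[:2]-C))
im=ctrl.camera('top'); save('pics/top6.png',im)
s=ctrl.camera('side'); save('pics/side6.png',s)
save('pics/c6.png',np.hstack([crop(im,110,140,290,280,3)[:400,:400],crop(s,210,150,340,280,4)[:400,:400]]))
E
```

```text
t 51.65 meas-cmd mm/deg [-0.4  0.  -0.6] -360.01 grip 15.4 F [-1.4 -2.3  4.3] q [ 0.17  0.62  1.43 -0.    1.09 -2.18]
[0.60881903 0.14202749 0.05060771] 76.86211503475205 0.08587519749693313
```

View pics/c6.png

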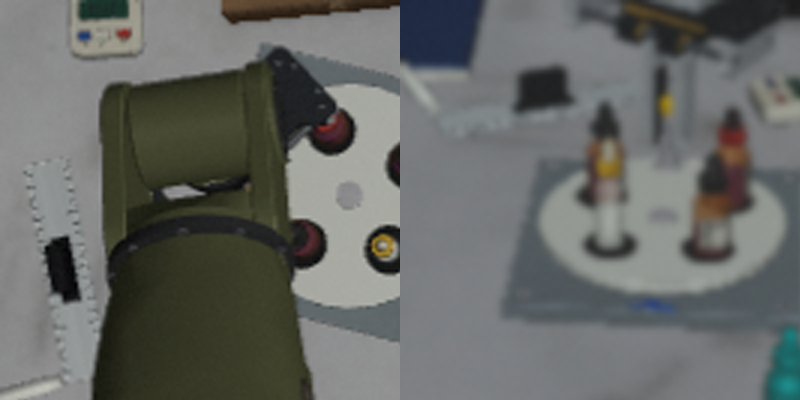

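```bash
python3 - <<'E'
from plan import *
sync(); c=load(); c[3]%=360; json.dump(list(c),open(F,'w'))
go((c[0],c[1],.17,c[3],10,'lift'),(.44,-.06,.2,110,30,'park'))
E
```

```text
lift [[0,0,-.004,0,0,0],[0,0,-.011,0,0,0],[0,0,-.024,0,0,0],[0,0,-.04,0,0,0],[0,0,-.06,0,0,0]]
lift [[0,0,-.019,0,0,0],[0,0,-.036,0,0,0],[0,0,-.048,0,0,0],[0,0,-.056,0,0,0],[0,0,-.059,0,0,0]]
park [[.002,0,0,0,0,.03],[.005,0,-.001,0,0,.07],[.008,-.001,-.001,0,0,.12],[.013,-.001,-.001,0,0,.18],[.018,-.002,-.002,0,0,.26]]
park [[.006,-.001,-.001,0,0,.1],[.014,-.003,-.002,0,0,.21],[.023,-.005,-.003,0,0,.35],[.033,-.007,-.004,0,0,.5],[.044,-.01,-.005,0,0,.66]]
park [[.011,-.007,-.002,0,0,.18],[.022,-.014,-.003,0,0,.37],[.033,-.021,-.005,0,0,.58],[.045,-.029,-.007,0,0,.78],[.058,-.037,-.008,0,0,.99]]
park [[.006,-.013,-.002,0,0,.22],[.013,-.025,-.004,0,0,.42],[.019,-.038,-.005,0,0,.62],[.025,-.049,-.007,0,0,.82],[.031,-.06,-.008,0,0,1.0]]
park [[-.001,-.012,-.001,0,0,.16],[-.001,-.022,-.003,0,0,.31],[-.002,-.031,-.004,0,0,.45],[-.002,-.039,-.005,0,0,.56],[-.002,-.046,-.005,0,0,.66]]
park [[-.002,-.005,-.001,0,0,.08],[-.004,-.009,-.001,0,0,.14],[-.005,-.012,-.002,0,0,.19],[-.006,-.014,-.002,0,0,.23],[-.007,-.016,-.002,0,0,.26]]
```

Emit:
{"op": "move_arm", "data": {
  "targets": [
    [0,0,0,0,0,0],
    [0,0,0,0,0,0],
    [0,0,0,0,0,0],
    [0,0,0,0,0,0],
    [0,0,0,0,0,0]
  ],
  "fingers": -0.25
}}

```text
time_s: 52.17
ee_pos: [0.6087, 0.1422, 0.0503]
eef_rot: [3.141, -0.0, -2.359]
force: [0.2, -0.6, -1.0]
grip_width: 0.0351
```

Emit:
{"op": "move_arm", "data": {
  "targets": [
    [0,0,-0.004,0,0,0],
    [0,0,-0.011,0,0,0],
    [0,0,-0.024,0,0,0],
    [0,0,-0.04,0,0,0],
    [0,0,-0.06,0,0,0]
  ]
}}

```text
time_s: 52.58
ee_pos: [0.6085, 0.142, 0.1117]
eef_rot: [3.141, -0.0, -2.359]
force: [1.1, -0.2, 0.9]
grip_width: 0.0352
```

Emit:
{"op": "move_arm", "data": {
  "targets": [
    [0,0,-0.019,0,0,0],
    [0,0,-0.036,0,0,0],
    [0,0,-0.048,0,0,0],
    [0,0,-0.056,0,0,0],
    [0,0,-0.059,0,0,0]
  ]
}}

```text
time_s: 53.0
ee_pos: [0.6091, 0.1422, 0.1712]
eef_rot: [-3.141, 0.002, -2.359]
force: [0.3, -0.2, -0.4]
grip_width: 0.035
```

Emit:
{"op": "move_arm", "data": {
  "targets": [
    [0.002,0,0,0,0,0.03],
    [0.005,0,-0.001,0,0,0.07],
    [0.008,-0.001,-0.001,0,0,0.12],
    [0.013,-0.001,-0.001,0,0,0.18],
    [0.018,-0.002,-0.002,0,0,0.26]
  ]
}}

```text
time_s: 53.42
ee_pos: [0.5968, 0.1276, 0.1705]
eef_rot: [3.141, -0.001, -2.498]
force: [-0.2, -0.1, -0.1]
grip_width: 0.0353
```

Emit:
{"op": "move_arm", "data": {
  "targets": [
    [0.006,-0.001,-0.001,0,0,0.1],
    [0.014,-0.003,-0.002,0,0,0.21],
    [0.023,-0.005,-0.003,0,0,0.35],
    [0.033,-0.007,-0.004,0,0,0.5],
    [0.044,-0.01,-0.005,0,0,0.66]
  ]
}}

```text
time_s: 53.83
ee_pos: [0.5676, 0.093, 0.1758]
eef_rot: [3.141, -0.001, -2.846]
force: [0.6, -0.6, 0.4]
grip_width: 0.0354
```

Emit:
{"op": "move_arm", "data": {
  "targets": [
    [0.011,-0.007,-0.002,0,0,0.18],
    [0.022,-0.014,-0.003,0,0,0.37],
    [0.033,-0.021,-0.005,0,0,0.58],
    [0.045,-0.029,-0.007,0,0,0.78],
    [0.058,-0.037,-0.008,0,0,0.99]
  ]
}}

```text
time_s: 54.25
ee_pos: [0.5232, 0.0403, 0.1841]
eef_rot: [-3.141, -0.001, 2.918]
force: [0.4, -0.3, -0.5]
grip_width: 0.0353
```

Emit:
{"op": "move_arm", "data": {
  "targets": [
    [0.006,-0.013,-0.002,0,0,0.22],
    [0.013,-0.025,-0.004,0,0,0.42],
    [0.019,-0.038,-0.005,0,0,0.62],
    [0.025,-0.049,-0.007,0,0,0.82],
    [0.031,-0.06,-0.008,0,0,1.0]
  ]
}}

```text
time_s: 54.67
ee_pos: [0.4799, -0.0117, 0.1921]
eef_rot: [-3.141, -0.001, 2.394]
force: [0.4, 0.5, 0.0]
grip_width: 0.0357
```

Emit:
{"op": "move_arm", "data": {
  "targets": [
    [-0.001,-0.012,-0.001,0,0,0.16],
    [-0.001,-0.022,-0.003,0,0,0.31],
    [-0.002,-0.031,-0.004,0,0,0.45],
    [-0.002,-0.039,-0.005,0,0,0.56],
    [-0.002,-0.046,-0.005,0,0,0.66]
  ]
}}

```text
time_s: 55.08
ee_pos: [0.4505, -0.0468, 0.1972]
eef_rot: [-3.141, -0.0, 2.05]
force: [-0.9, -0.4, -0.5]
grip_width: 0.0351
```

Emit:
{"op": "move_arm", "data": {
  "targets": [
    [-0.002,-0.005,-0.001,0,0,0.08],
    [-0.004,-0.009,-0.001,0,0,0.14],
    [-0.005,-0.012,-0.002,0,0,0.19],
    [-0.006,-0.014,-0.002,0,0,0.23],
    [-0.007,-0.016,-0.002,0,0,0.26]
  ]
}}

```text
time_s: 55.5
ee_pos: [0.4401, -0.0601, 0.1994]
eef_rot: [-3.141, -0.0, 1.917]
force: [0.7, -0.1, -0.1]
grip_width: 0.0351
```

```bash
python3 - <<'E'
from plan import *
chk()
im=ctrl.camera('top'); save('pics/top7.png',im)
save('pics/c7.png',crop(im,120,150,280,265,5))
E
```

```text
t 55.5 meas-cmd mm/deg [-0.2 -0.1 -0.2] -0.09 grip 35.1 F [ 0.7 -0.1 -0.1] q [-0.22  0.07  1.81  0.    1.26 -0.56]
```

View pics/c7.png

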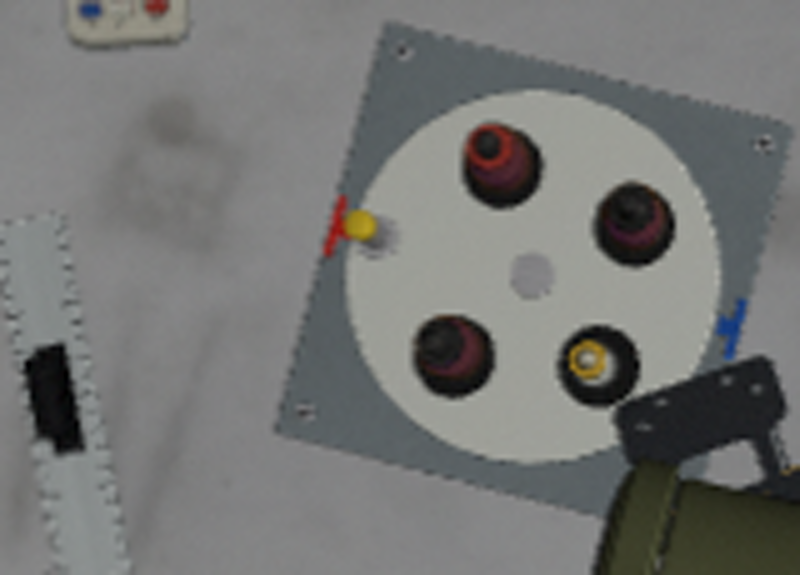

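```bash
python3 - <<'E'
from plan import *
im=cv2.imread('pics/top7.png')[...,::-1]
save('pics/c8.png',crop(im,95,180,155,280,6))
t=lambda p:cpx(p,120,150,5); Cc=np.array([.5881,.0594])
m=(im[...,0].astype(int)-im[...,2]>60)&(im[...,1]>110); m[:, :185]=0; ys,xs=np.nonzero(m[185:215,180:205]);q=[(xs.mean()+180,ys.mean()+185)]
for u in (q,[t((360,226))]):
    p=unproj('top',u,.094)[0]; print('peg',u,p,np.degrees(np.arctan2(p[1]-Cc[1],p[0]-Cc[0])))
E
```

```text
peg [(np.float64(191.8846153846154), np.float64(194.30769230769232))] [0.60731257 0.14171006 0.094     ] 76.86142611379861
peg [array([191.6, 194.8])] [0.60604616 0.14239148 0.094     ] 77.79817596091955
```

View pics/c8.png

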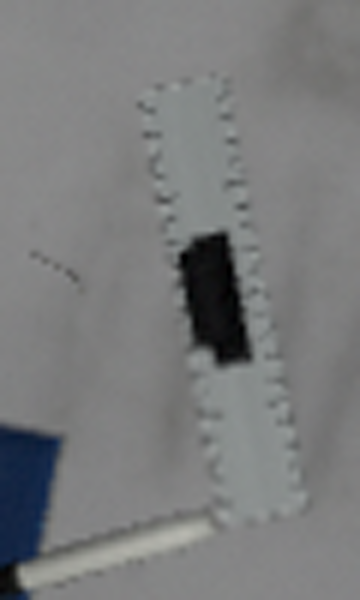

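```bash
python3 - <<'E'
from plan import *
t=lambda p:cpx(p,95,180,6)
c=unproj('top',t([(143,95),(222,80),(302,505),(222,518)]),.005)[:,:2]
print(c,c.mean(0)); L=(c[0]+c[1]-c[2]-c[3])/2; print(np.linalg.norm(L),np.degrees(np.arctan2(L[1],L[0])), np.linalg.norm(c[0]-c[1]),np.linalg.norm(c[2]-c[3]))
for e in (c[0]-c[3],c[1]-c[2]): print(np.degrees(np.arctan2(e[1],e[0])))
# black block top: crop mask centroid
im=cv2.imread('pics/top7.png'); g=im.max(2); m=(g<60); m[:, :120]=0; m[:,145:]=0; m[:210]=0; m[245:]=0
ys,xs=np.nonzero(m); r=cv2.minAreaRect(np.c_[xs,ys].astype(np.float32)); print('block',len(xs),r, unproj('top',[(xs.mean(),ys.mean())],.035)[0])
E
```

```text
[[0.60985215 0.35664563]
 [0.61736963 0.32060647]
 [0.42617601 0.27682007]
 [0.4195161  0.31290587]] [0.51822847 0.31674451]
0.19572028381858214 12.920573964759173 0.03681485028878706 0.03669521814367977
12.942033574646695
12.899206946040836
block 173 ((130.1823272705078, 229.57057189941406), (21.150720596313477, 9.00261402130127), 77.47119140625) [0.51735604 0.3118713  0.035     ]
```

```bash
python3 - <<'E'
from plan import *
sync()
go((.519,.315,.16,102.9,20,'over'),(.519,.315,.014,102.9,10,'dn'))
E
```

```text
over [[.004,.003,.001,0,0,0],[.01,.006,.001,0,0,.01],[.019,.012,.002,0,0,.01],[.03,.019,.004,0,0,.02],[.046,.028,.006,0,0,.03]]
over [[.019,.011,.002,0,0,.02],[.04,.025,.004,0,0,.03],[.065,.039,.007,0,0,.05],[.091,.055,.01,0,0,.07],[.118,.071,.014,0,0,.09]]
over [[.028,.015,.003,0,0,.01],[.055,.029,.006,0,0,.03],[.08,.043,.009,0,0,.05],[.103,.055,.012,0,0,.07],[.122,.065,.014,0,0,.08]]
over [[.016,.008,.002,0,0,.01],[.029,.014,.003,0,0,.02],[.038,.018,.004,0,0,.02],[.044,.021,.005,0,0,.03],[.048,.023,.005,0,0,.03]]
dn [[0,0,.005,0,0,0],[0,0,.014,0,0,0],[0,0,.029,0,0,0],[0,0,.049,0,0,0],[0,0,.073,0,0,0]]
dn [[0,0,.024,0,0,0],[0,0,.045,0,0,0],[0,0,.06,0,0,0],[0,0,.069,0,0,0],[0,0,.073,0,0,0]]
```

Emit:
{"op": "move_arm", "data": {
  "targets": [
    [0.004,0.003,0.001,0,0,0],
    [0.01,0.006,0.001,0,0,0.01],
    [0.019,0.012,0.002,0,0,0.01],
    [0.03,0.019,0.004,0,0,0.02],
    [0.046,0.028,0.006,0,0,0.03]
  ],
  "fingers": 0.5
}}

```text
time_s: 55.97
ee_pos: [0.4511, -0.0061, 0.1934]
eef_rot: [3.142, 0.0, 1.903]
force: [-0.0, -0.3, 0.1]
grip_width: 0.0651
```

Emit:
{"op": "move_arm", "data": {
  "targets": [
    [0.019,0.011,0.002,0,0,0.02],
    [0.04,0.025,0.004,0,0,0.03],
    [0.065,0.039,0.007,0,0,0.05],
    [0.091,0.055,0.01,0,0,0.07],
    [0.118,0.071,0.014,0,0,0.09]
  ]
}}

```text
time_s: 56.38
ee_pos: [0.4795, 0.1301, 0.1795]
eef_rot: [3.141, -0.0, 1.856]
force: [-0.5, -0.5, 0.7]
grip_width: 0.0703
```

Emit:
{"op": "move_arm", "data": {
  "targets": [
    [0.028,0.015,0.003,0,0,0.01],
    [0.055,0.029,0.006,0,0,0.03],
    [0.08,0.043,0.009,0,0,0.05],
    [0.103,0.055,0.012,0,0,0.07],
    [0.122,0.065,0.014,0,0,0.08]
  ]
}}

```text
time_s: 56.8
ee_pos: [0.5069, 0.2661, 0.1648]
eef_rot: [-3.141, -0.0, 1.816]
force: [0.5, -0.4, 0.4]
grip_width: 0.0706
```

Emit:
{"op": "move_arm", "data": {
  "targets": [
    [0.016,0.008,0.002,0,0,0.01],
    [0.029,0.014,0.003,0,0,0.02],
    [0.038,0.018,0.004,0,0,0.02],
    [0.044,0.021,0.005,0,0,0.03],
    [0.048,0.023,0.005,0,0,0.03]
  ]
}}

```text
time_s: 57.22
ee_pos: [0.5179, 0.3161, 0.1601]
eef_rot: [-3.141, 0.0, 1.799]
force: [0.5, -0.5, 0.2]
grip_width: 0.0705
```

Emit:
{"op": "move_arm", "data": {
  "targets": [
    [0,0,0.005,0,0,0],
    [0,0,0.014,0,0,0],
    [0,0,0.029,0,0,0],
    [0,0,0.049,0,0,0],
    [0,0,0.073,0,0,0]
  ]
}}

```text
time_s: 57.63
ee_pos: [0.5185, 0.3145, 0.0871]
eef_rot: [3.14, -0.0, 1.798]
force: [0.6, -0.0, 0.2]
grip_width: 0.0705
```

Emit:
{"op": "move_arm", "data": {
  "targets": [
    [0,0,0.024,0,0,0],
    [0,0,0.045,0,0,0],
    [0,0,0.06,0,0,0],
    [0,0,0.069,0,0,0],
    [0,0,0.072,0,0,0]
  ]
}}

```text
time_s: 58.05
ee_pos: [0.5175, 0.3141, 0.0138]
eef_rot: [-3.139, 0.001, 1.798]
force: [-0.8, 0.4, -0.1]
grip_width: 0.0704
```

Emit:
{"op": "move_arm", "data": {
  "targets": [
    [0,0,0,0,0,0],
    [0,0,0,0,0,0],
    [0,0,0,0,0,0],
    [0,0,0,0,0,0],
    [0,0,0,0,0,0]
  ],
  "fingers": -1,
  "grip_force": 20
}}

```text
time_s: 58.47
ee_pos: [0.5187, 0.3153, 0.0165]
eef_rot: [3.14, -0.0, 1.799]
force: [0.2, -0.3, 3.0]
grip_width: 0.0437
```

Emit:
{"op": "move_arm", "data": {
  "targets": [
    [0,0,0,0,0,0],
    [0,0,0,0,0,0],
    [0,0,0,0,0,0],
    [0,0,0,0,0,0],
    [0,0,0,0,0,0]
  ]
}}

```text
time_s: 58.88
ee_pos: [0.5187, 0.3153, 0.0164]
eef_rot: [3.14, -0.0, 1.799]
force: [-1.1, -0.8, 6.4]
grip_width: 0.0436
```

```bash
python3 - <<'E'
from plan import *
chk(); sync(); c=load(); print(c); z=c[2]
B=np.radians(-13.27); bx=np.array([np.cos(B),np.sin(B)])
p=C-.147*bx; print(p)
go((c[0],c[1],z+.148,c[3],10,'lift'),(*p,z+.148,166.73,25,'to'),(*p,z+.006,166.73,10,'dn'),(*p,z+.001,166.73,5,'low'))
E
```

```text
t 58.88 meas-cmd mm/deg [-0.2  0.7  2. ] 0.14 grip 43.6 F [-1.1 -0.8  6.4] q [ 0.49  0.63  1.51 -0.    1.    0.26]
[5.18677484e-01 3.15295618e-01 1.64150541e-02 1.03062348e+02]
[0.44622502 0.0921424 ]
lift [[0,0,-.005,0,0,0],[0,0,-.014,0,0,0],[0,0,-.029,0,0,0],[0,0,-.05,0,0,0],[0,0,-.074,0,0,0]]
lift [[0,0,-.024,0,0,0],[0,0,-.045,0,0,0],[0,0,-.06,0,0,0],[0,0,-.069,0,0,0],[0,0,-.074,0,0,0]]
to [[-.002,-.001,0,0,0,-.02],[-.005,-.003,0,0,0,-.05],[-.008,-.005,0,0,0,-.09],[-.013,-.008,0,0,0,-.14],[-.019,-.011,0,0,0,-.2]]
to [[-.007,-.005,0,0,0,-.08],[-.015,-.012,0,0,0,-.17],[-.024,-.019,0,0,0,-.27],[-.034,-.026,0,0,0,-.39],[-.046,-.035,0,0,0,-.52]]
to [[-.009,-.012,0,0,0,-.13],[-.018,-.024,0,0,0,-.27],[-.027,-.036,0,0,0,-.41],[-.037,-.048,0,0,0,-.55],[-.046,-.06,0,0,0,-.68]]
to [[-.004,-.013,0,0,0,-.13],[-.008,-.026,0,0,0,-.25],[-.011,-.037,0,0,0,-.35],[-.014,-.047,0,0,0,-.45],[-.016,-.055,0,0,0,-.52]]
to [[-.001,-.007,0,0,0,-.07],[-.001,-.012,0,0,0,-.12],[-.001,-.016,0,0,0,-.15],[-.001,-.02,0,0,0,-.18],[-.001,-.022,0,0,0,-.2]]
dn [[0,0,.004,0,0,0],[0,0,.013,0,0,0],[0,0,.028,0,0,0],[0,0,.048,0,0,0],[0,0,.071,0,0,0]]
dn [[0,0,.023,0,0,0],[0,0,.043,0,0,0],[0,0,.058,0,0,0],[0,0,.067,0,0,0],[0,0,.071,0,0,0]]
low [[0,0,0,0,0,0],[0,0,.002,0,0,0],[0,0,.003,0,0,0],[0,0,.005,0,0,0],[0,0,.005,0,0,0]]
```

Emit:
{"op": "move_arm", "data": {
  "targets": [
    [0,0,-0.005,0,0,0],
    [0,0,-0.014,0,0,0],
    [0,0,-0.029,0,0,0],
    [0,0,-0.05,0,0,0],
    [0,0,-0.074,0,0,0]
  ]
}}

```text
time_s: 59.3
ee_pos: [0.5176, 0.3148, 0.09]
eef_rot: [-3.14, 0.0, 1.799]
force: [-0.5, 0.9, -1.0]
grip_width: 0.0437
```

Emit:
{"op": "move_arm", "data": {
  "targets": [
    [0,0,-0.024,0,0,0],
    [0,0,-0.045,0,0,0],
    [0,0,-0.06,0,0,0],
    [0,0,-0.069,0,0,0],
    [0,0,-0.074,0,0,0]
  ]
}}

```text
time_s: 59.72
ee_pos: [0.5183, 0.3152, 0.165]
eef_rot: [3.14, -0.0, 1.799]
force: [0.8, 0.4, -2.1]
grip_width: 0.0438
```

Emit:
{"op": "move_arm", "data": {
  "targets": [
    [-0.002,-0.001,0,0,0,-0.02],
    [-0.005,-0.003,0,0,0,-0.05],
    [-0.008,-0.005,0,0,0,-0.09],
    [-0.013,-0.008,0,0,0,-0.14],
    [-0.019,-0.011,0,0,0,-0.2]
  ]
}}

```text
time_s: 60.13
ee_pos: [0.5112, 0.2935, 0.1625]
eef_rot: [-3.14, 0.0, 1.906]
force: [0.3, -0.8, -1.2]
grip_width: 0.0435
```

Emit:
{"op": "move_arm", "data": {
  "targets": [
    [-0.007,-0.005,0,0,0,-0.08],
    [-0.015,-0.012,0,0,0,-0.17],
    [-0.024,-0.019,0,0,0,-0.27],
    [-0.034,-0.026,0,0,0,-0.39],
    [-0.046,-0.035,0,0,0,-0.52]
  ]
}}

```text
time_s: 60.55
ee_pos: [0.4931, 0.2385, 0.1626]
eef_rot: [-3.14, -0.0, 2.18]
force: [-0.3, -0.3, -2.2]
grip_width: 0.0439
```

Emit:
{"op": "move_arm", "data": {
  "targets": [
    [-0.009,-0.012,0,0,0,-0.13],
    [-0.018,-0.024,0,0,0,-0.27],
    [-0.027,-0.036,0,0,0,-0.41],
    [-0.037,-0.048,0,0,0,-0.55],
    [-0.046,-0.06,0,0,0,-0.68]
  ]
}}

```text
time_s: 60.97
ee_pos: [0.4698, 0.1661, 0.1627]
eef_rot: [-3.14, -0.001, 2.537]
force: [0.7, 0.1, -1.8]
grip_width: 0.0437
```

Emit:
{"op": "move_arm", "data": {
  "targets": [
    [-0.004,-0.013,0,0,0,-0.13],
    [-0.008,-0.026,0,0,0,-0.25],
    [-0.011,-0.037,0,0,0,-0.35],
    [-0.014,-0.047,0,0,0,-0.45],
    [-0.016,-0.055,0,0,0,-0.52]
  ]
}}

```text
time_s: 61.38
ee_pos: [0.4514, 0.112, 0.1628]
eef_rot: [-3.141, -0.001, 2.808]
force: [-0.1, -0.3, -2.4]
grip_width: 0.0437
```

Emit:
{"op": "move_arm", "data": {
  "targets": [
    [-0.001,-0.007,0,0,0,-0.07],
    [-0.001,-0.012,0,0,0,-0.12],
    [-0.001,-0.016,0,0,0,-0.15],
    [-0.001,-0.02,0,0,0,-0.18],
    [-0.001,-0.022,0,0,0,-0.2]
  ]
}}

```text
time_s: 61.8
ee_pos: [0.4454, 0.0915, 0.1632]
eef_rot: [-3.141, -0.001, 2.91]
force: [0.7, 0.6, -2.2]
grip_width: 0.0436
```

Emit:
{"op": "move_arm", "data": {
  "targets": [
    [0,0,0.004,0,0,0],
    [0,0,0.013,0,0,0],
    [0,0,0.028,0,0,0],
    [0,0,0.048,0,0,0],
    [0,0,0.071,0,0,0]
  ]
}}

```text
time_s: 62.22
ee_pos: [0.4459, 0.0921, 0.0915]
eef_rot: [3.141, 0.001, 2.909]
force: [1.3, -0.5, -2.4]
grip_width: 0.0434
```

Emit:
{"op": "move_arm", "data": {
  "targets": [
    [0,0,0.023,0,0,0],
    [0,0,0.043,0,0,0],
    [0,0,0.058,0,0,0],
    [0,0,0.067,0,0,0],
    [0,0,0.071,0,0,0]
  ]
}}

```text
time_s: 62.63
ee_pos: [0.445, 0.0919, 0.0199]
eef_rot: [-3.141, -0.002, 2.909]
force: [-0.4, -0.4, -1.1]
grip_width: 0.044
```

Emit:
{"op": "move_arm", "data": {
  "targets": [
    [0,0,0,0,0,0],
    [0,0,0.002,0,0,0],
    [0,0,0.003,0,0,0],
    [0,0,0.004,0,0,0],
    [0,0,0.004,0,0,0]
  ]
}}

```text
time_s: 63.05
ee_pos: [0.446, 0.0919, 0.0178]
eef_rot: [3.141, 0.001, 2.909]
force: [0.4, 0.6, -2.2]
grip_width: 0.0442
```

```bash
python3 - <<'E'
from plan import *
chk(); print(ctrl.get_obs()['ee_pos'],ctrl.get_obs()['eef_rot'])
im=ctrl.camera('top'); save('pics/top9.png',im); s=ctrl.camera('side'); save('pics/side9.png',s)
save('pics/c9.png',np.hstack([crop(im,150,150,290,270,3),crop(s,215,150,335,270,3)]))
E
```

```text
t 63.05 meas-cmd mm/deg [-0.3 -0.2  0.4] -0.01 grip 44.2 F [ 0.4  0.6 -2.2] q [ 0.12  0.36  1.95  0.    0.84 -1.22]
[0.44599448 0.09190673 0.01782869] [3.14132357e+00 6.15452339e-04 2.90868232e+00]
```

View pics/c9.png

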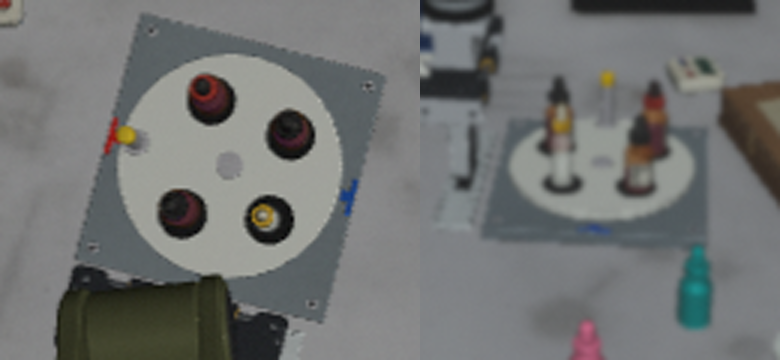

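Emit:
{"op": "move_arm", "data": {
  "targets": [
    [-0.001,0,0,0,0,0],
    [-0.003,0,0,0,0,0],
    [-0.005,0,0,0,0,0],
    [-0.007,0,0,0,0,0],
    [-0.008,0,0,0,0,0]
  ]
}}

```text
time_s: 63.57
ee_pos: [0.4539, 0.09, 0.0176]
eef_rot: [3.142, 0.0, 2.909]
force: [-0.3, -0.7, -1.7]
grip_width: 0.0442
```

Emit:
{"op": "move_arm", "data": {
  "targets": [
    [-0.001,0,0,0,0,0],
    [-0.001,0,0,0,0,0],
    [-0.002,0,0,0,0,0],
    [-0.002,0,0,0,0,0],
    [-0.002,0,0,0,0,0]
  ]
}}

```text
time_s: 63.98
ee_pos: [0.4555, 0.0896, 0.0175]
eef_rot: [-3.142, -0.0, 2.909]
force: [-0.3, 0.5, -2.4]
grip_width: 0.0438
```

Emit:
{"op": "move_arm", "data": {
  "targets": [
    [0,0,0,0,0,0],
    [-0.001,0,0,0,0,0],
    [-0.001,0,0,0,0,0],
    [-0.001,0,0,0,0,0],
    [-0.001,0,0,0,0,0]
  ]
}}

```text
time_s: 64.4
ee_pos: [0.4565, 0.0893, 0.0175]
eef_rot: [-3.142, 0.0, 2.909]
force: [-0.6, -0.5, -2.1]
grip_width: 0.0438
```

Emit:
{"op": "move_arm", "data": {
  "targets": [
    [0,0,0,0,0,0],
    [-0.001,0,0,0,0,0],
    [-0.001,0,0,0,0,0],
    [-0.001,0,0,0,0,0],
    [-0.001,0,0,0,0,0]
  ]
}}

```text
time_s: 64.82
ee_pos: [0.4575, 0.0891, 0.0175]
eef_rot: [-3.142, -0.0, 2.909]
force: [0.1, 0.6, -1.1]
grip_width: 0.0442
```

Emit:
{"op": "move_arm", "data": {
  "targets": [
    [0,0,0,0,0,0],
    [-0.001,0,0,0,0,0],
    [-0.001,0,0,0,0,0],
    [-0.001,0,0,0,0,0],
    [-0.001,0,0,0,0,0]
  ]
}}

```text
time_s: 65.23
ee_pos: [0.4584, 0.0889, 0.0175]
eef_rot: [-3.142, -0.0, 2.909]
force: [-0.5, 0.2, -2.8]
grip_width: 0.0439
```

Emit:
{"op": "move_arm", "data": {
  "targets": [
    [0,0,0,0,0,0],
    [-0.001,0,0,0,0,0],
    [-0.001,0,0,0,0,0],
    [-0.001,0,0,0,0,0],
    [-0.001,0,0,0,0,0]
  ]
}}

```text
time_s: 65.65
ee_pos: [0.4589, 0.0887, 0.0173]
eef_rot: [-3.141, -0.001, 2.909]
force: [-5.4, 1.4, -0.1]
grip_width: 0.0436
```

Emit:
{"op": "move_arm", "data": {
  "targets": [
    [0,0,0,0,0,0],
    [-0.001,0,0,0,0,0],
    [-0.001,0,0,0,0,0],
    [-0.002,0,0,0,0,0],
    [-0.002,0,0,0,0,0]
  ]
}}

```text
time_s: 66.07
ee_pos: [0.4599, 0.0884, 0.0171]
eef_rot: [-3.141, -0.004, 2.909]
force: [-10.9, 3.7, 2.7]
grip_width: 0.0442
```

Emit:
{"op": "move_arm", "data": {
  "targets": [
    [0,0,0,0,0,0],
    [0,0,0.001,0,0,0],
    [0,0,0.001,0,0,0],
    [0,0,0.002,0,0,0],
    [0,0,0.002,0,0,0]
  ]
}}

```text
time_s: 66.48
ee_pos: [0.4607, 0.0882, 0.0162]
eef_rot: [-3.141, -0.002, 2.909]
force: [-12.2, 0.6, 15.1]
grip_width: 0.044
```

Emit:
{"op": "move_arm", "data": {
  "targets": [
    [0,0,0,0,0,0],
    [0,0,0,0,0,0],
    [0,0,0,0,0,0],
    [0,0,0,0,0,0],
    [0,0,0,0,0,0]
  ],
  "fingers": 0.1
}}

```text
time_s: 66.9
ee_pos: [0.4615, 0.0881, 0.0155]
eef_rot: [3.142, 0.0, 2.909]
force: [0.6, 0.2, 0.6]
grip_width: 0.0519
```

```bash
python3 - <<'E'
from plan import *
sync(); c=load()
go((c[0],c[1],.17,c[3],10,'lift'),(.25,-.32,.25,150,25,'away'))
E
```

```text
lift [[0,0,-.005,0,0,0],[0,0,-.014,0,0,0],[0,0,-.03,0,0,0],[0,0,-.052,0,0,0],[0,0,-.077,0,0,0]]
lift [[0,0,-.025,0,0,0],[0,0,-.047,0,0,0],[0,0,-.063,0,0,0],[0,0,-.073,0,0,0],[0,0,-.077,0,0,0]]
away [[.001,-.005,-.001,0,0,.01],[.003,-.01,-.002,0,0,.01],[.005,-.018,-.003,0,0,.02],[.007,-.028,-.005,0,0,.04],[.01,-.042,-.008,0,0,.05]]
away [[.004,-.016,-.002,0,0,.02],[.008,-.035,-.006,0,0,.05],[.013,-.058,-.01,0,0,.07],[.019,-.083,-.014,0,0,.1],[.025,-.109,-.019,0,0,.14]]
away [[.004,-.029,-.005,0,0,.03],[.008,-.059,-.011,0,0,.07],[.013,-.089,-.016,0,0,.11],[.017,-.119,-.021,0,0,.14],[.021,-.148,-.026,0,0,.18]]
away [[.002,-.027,-.005,0,0,.03],[.003,-.053,-.01,0,0,.06],[.004,-.075,-.014,0,0,.09],[.005,-.095,-.017,0,0,.11],[.006,-.112,-.02,0,0,.13]]
away [[0,-.014,-.002,0,0,.02],[0,-.024,-.004,0,0,.03],[0,-.032,-.006,0,0,.04],[0,-.038,-.007,0,0,.05],[0,-.043,-.007,0,0,.06]]
```

Emit:
{"op": "move_arm", "data": {
  "targets": [
    [0,0,-0.005,0,0,0],
    [0,0,-0.015,0,0,0],
    [0,0,-0.03,0,0,0],
    [0,0,-0.05,0,0,0],
    [0,0,-0.075,0,0,0]
  ]
}}

```text
time_s: 67.32
ee_pos: [0.4608, 0.0881, 0.0915]
eef_rot: [-3.141, -0.001, 2.909]
force: [-0.2, 0.2, -0.5]
grip_width: 0.0514
```

Emit:
{"op": "move_arm", "data": {
  "targets": [
    [0,0,-0.025,0,0,0],
    [0,0,-0.045,0,0,0],
    [0,0,-0.06,0,0,0],
    [0,0,-0.07,0,0,0],
    [0,0,-0.075,0,0,0]
  ]
}}

```text
time_s: 67.73
ee_pos: [0.4617, 0.0882, 0.1673]
eef_rot: [3.141, 0.002, 2.909]
force: [-0.4, 0.3, 0.0]
grip_width: 0.0517
```

Emit:
{"op": "move_arm", "data": {
  "targets": [
    [0.001,-0.005,-0.001,0,0,0.01],
    [0.003,-0.01,-0.002,0,0,0.01],
    [0.005,-0.018,-0.003,0,0,0.02],
    [0.007,-0.028,-0.005,0,0,0.04],
    [0.01,-0.042,-0.008,0,0,0.05]
  ]
}}

```text
time_s: 68.15
ee_pos: [0.4412, 0.0489, 0.1729]
eef_rot: [-3.141, -0.001, 2.882]
force: [0.2, 0.3, -0.2]
grip_width: 0.0521
```

Emit:
{"op": "move_arm", "data": {
  "targets": [
    [0.004,-0.016,-0.002,0,0,0.02],
    [0.008,-0.035,-0.006,0,0,0.05],
    [0.013,-0.058,-0.01,0,0,0.07],
    [0.019,-0.083,-0.014,0,0,0.1],
    [0.025,-0.109,-0.019,0,0,0.14]
  ]
}}

```text
time_s: 68.57
ee_pos: [0.3885, -0.0506, 0.1922]
eef_rot: [-3.141, -0.001, 2.808]
force: [0.5, 0.1, -0.6]
grip_width: 0.0519
```

Emit:
{"op": "move_arm", "data": {
  "targets": [
    [0.004,-0.029,-0.005,0,0,0.03],
    [0.008,-0.059,-0.011,0,0,0.07],
    [0.013,-0.089,-0.016,0,0,0.11],
    [0.017,-0.119,-0.021,0,0,0.14],
    [0.021,-0.148,-0.026,0,0,0.18]
  ]
}}

```text
time_s: 68.98
ee_pos: [0.32, -0.1838, 0.2185]
eef_rot: [-3.142, -0.0, 2.713]
force: [0.9, 1.3, 0.5]
grip_width: 0.052
```

Emit:
{"op": "move_arm", "data": {
  "targets": [
    [0.002,-0.027,-0.005,0,0,0.03],
    [0.003,-0.053,-0.01,0,0,0.06],
    [0.004,-0.075,-0.014,0,0,0.09],
    [0.005,-0.095,-0.017,0,0,0.11],
    [0.006,-0.112,-0.02,0,0,0.13]
  ]
}}

```text
time_s: 69.4
ee_pos: [0.2683, -0.283, 0.2384]
eef_rot: [3.141, -0.001, 2.644]
force: [0.7, 0.5, -0.4]
grip_width: 0.0518
```

```bash
python3 - <<'E'
from plan import *
print(ctrl.get_obs()['ee_pos'])
im=ctrl.camera('top'); save('pics/top10.png',im)
save('pics/c10.png',crop(im,155,145,285,265,5))
E
```

```text
[ 0.26829335 -0.28303485  0.2383618 ]
```

View pics/c10.png

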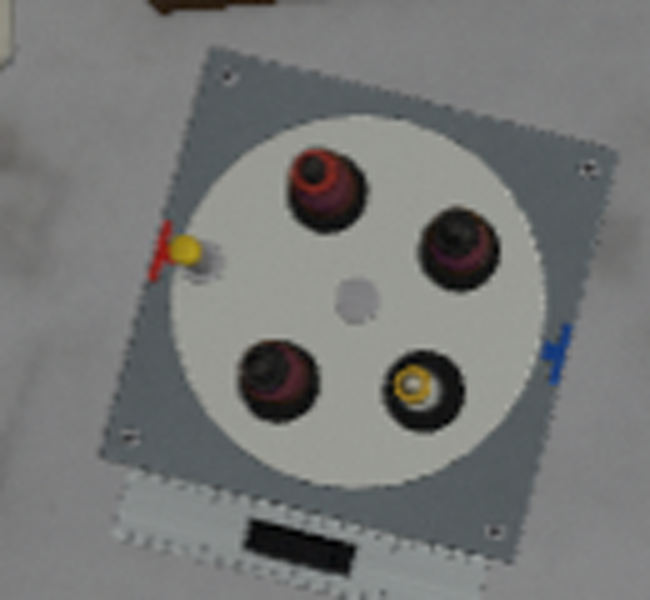

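```bash
python3 - <<'E'
from plan import *
t=lambda p:cpx(p,155,145,5); Cc=np.array([.5881,.0594])
p=unproj('top',[t((185,250))],.094)[0][:2]-Cc; a=np.degrees(np.arctan2(p[1],p[0])); print('peg',a,np.linalg.norm(p))
T=unproj('top',t([(316,165),(461,229),(270,364)]),.114)[:,:2]; Y=unproj('top',t([(413,384)]),.123)[:,:2]
for n,q,o in zip('E B A Y'.split(),np.r_[T,Y],(-60,-140,60,140)):
    f=np.radians(76.9+o); print(n,np.round(1e3*(q-Cc-.06*np.array([np.cos(f),np.sin(f)])),1))
B=np.radians(-13.27); R2=np.array([[np.cos(B),np.sin(B)],[-np.sin(B),np.cos(B)]])
r=unproj('top',t([(130,470),(490,560),(115,533),(100,458),(515,560)]),.005)[:,:2]
print('rule corners in base frame mm (inner L, inner R, outer L), base FL FR',np.round(1e3*(r-Cc)@R2.T,1))
E
```

```text
peg 77.46539203327441 0.08503471796800181
E [ 2.9 -1.6]
B [ 2.4 -3.8]
A [ 4.2 -5.1]
Y [-0.7  0.3]
rule corners in base frame mm (inner L, inner R, outer L), base FL FR [[-117.9   98.4]
 [-116.5 -102.1]
 [-152.7   97.5]
 [-115.7  115.8]
 [-113.2 -115.1]]
```

```bash
python3 - <<'E'
from plan import *
im=cv2.imread('pics/top10.png')[...,::-1].copy(); s=ctrl.camera('side'); save('pics/side10.png',s)
Cc=np.array([.5881,.0594])
a=crop(im,195,165,265,235,8); b=crop(s,240,180,320,225,10)[:,:800]
# overlay pad circles + expected body outlines at shoulder height z=.077
for n,o,rad,zz in (('E',-60,.016,.077),('B',-140,.016,.077),('A',60,.016,.077)):
    f=np.radians(77+o); c=Cc+.06*np.array([np.cos(f),np.sin(f)]); th=np.linspace(0,2*np.pi,60)
    for r,z,col in ((.022,.03,(0,255,0)),(.016,.070,(255,255,0)),(.012,.105,(0,255,255))):
        q=proj('top',np.c_[c[0]+r*np.cos(th),c[1]+r*np.sin(th),0*th+z]); q=((q+.5-[195,165])*8-.5)
        cv2.polylines(a,[q.astype(np.int32)],True,col,1)
save('pics/c11.png',a)
E
```

```text
(no output)
```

View pics/c11.png

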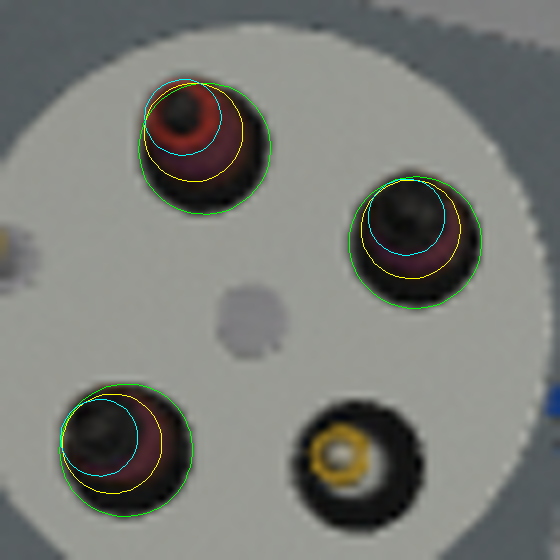

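```bash
python3 -c "
from station import ctrl
o=ctrl.get_obs();print(o['time_s'],o['force'],abs(o['joint_vel']).max());print(ctrl.hand_in())"
```

```text
69.5 [-0.04979314  0.3065393   0.02621376] 0.05894150437269959
the job is handed in; nothing more can be done
None
```

The job is done and handed in at 69.5 s, all steps in the order you asked, with the arm clear of everything.

- **Load mark:** I turned the platter by its peg to the blue mark. The first try was about 2° off, so I corrected it to within about 0.3°.
- **Bottles:** All four dropper bottles were there. Each stands upright on its own pad, and I left the green, orange, pink and turquoise look-alikes alone.
- **Start mark:** I then turned the platter slowly half a turn to the red mark. The last picture puts the peg at 76.9–77.8° against a mark at about 76.7°, and all bottles were still standing.
- **Rule:** It had been knocked about 3 cm aside during the run, so I measured it again before picking it up. I pushed it against the front edge until I felt contact (about 12 N) and released it there. It lies about midway, within about 2 mm of centre.

Two final checks disagreed:
- **Bottle centring:** My reading of the teat tops put one bottle up to 6.6 mm off centre. Overlaying the expected outlines on the picture showed all three dark bottles within about 1–2 mm. I trusted the overlay because those pixel readings are rough.
- **Rule gap:** My pixel readings of the rule's corners suggested a 1–3 mm gap, which is about the size of a pixel. The contact force and the picture both say it is flush.

The timer and the petri dish were never touched.

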